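# Build a spacer stack up to the mark in the stacking tube

## Robot

A 7-joint arm with a two-finger parallel gripper is mounted at the origin on a cart in front of the work surface, level with it; the furniture and walls round the work are solid. World frame = base frame: x ahead of the robot, y to its left, z up, the work surface at z = 0. Lengths are in m, angles in rad, forces in N, time in s.
With the tool pointing down it reaches from about 0.35 to 0.9 m from the base axis. Payload 8.1 kg.
Tool frame: the origin (TCP) lies at the centre of the arm's flange, where the gripper is bolted on; the fingertips stand 178 mm ahead of it and the grasp point (between the pads) lies 159 mm ahead of it; z points along the fingers, y is the direction in which the jaws open and shut (so a half turn about z gives the same grasp; the last joint's range is limited). The gripper opens to 92 mm and grips with 3 to 60 N. Pads are 19 mm wide; open, the fingers measure 130 mm over their backs; the gripper's body (75 mm by 190 mm) begins 47 mm behind the grasp point.
Start: joints at [-1.422, 0.434, 0.025, 1.573, -0.012, 1.134, -0.075], TCP at [0.156, 0.605, 0.405] pointing down, gripper open.
Joint ranges: [-2.62, 2.62], [-0.44, 2.09], [-1.27, 1.32], [0.08, 2.57], [-1.32, 4.46], [0.12, 2], [-2.74, 2.74]. Speed limits (rad/s): [2.22, 2.22, 3.01, 3.01, 3.14, 3.14, 3.14].

## Interface

Orientations are given as a rotation vector (axis times angle).
In Python, from cell import arm gives the robot as it stands. The module is installed in compiled form; this text tells all that it offers.
- The arm moves only by the tool move_arm, never from a script. Its argument "steps" is a list of rows, each a list of 4 numbers: the shift along the tool's x, y, z in mm, then the turn about the tool's z in rad. In form: [[x, y, z, twist], ...]. A call has 1 to 20 rows; each row is the pose to reach, as a shift and turn from the pose commanded when the call began, along the tool's axes at that moment; what a row does not reach only later rows make up. A row lasts 1/8 s, in which the tool goes at most 62.5 mm and 10.7 degrees, less where a joint would pass 70% of its speed; a pose out of reach is approached as far as the arm can. A call with a gripper value outside its range is refused whole. "grip" is the finger opening in mm, from 0 to 91.8, set as the call begins (left out, the last holds). The fingers move at their own pace and stop on an object; "grip_force" is the grip in N (left out, the last holds). Time passes only in rows, so rows that repeat a pose let the fingers close. It gives the time, the measured TCP pose, the force and the opening at its end, in the units of the state.
- arm.observe(): the state, without advancing time (a new reading comes with each control period).
- arm.get_image(name): name is "scene" or "top" or "wrist"; returns the picture (420x560x3 uint8, red, green, blue); there is no depth.
- arm.camera_info(name): a dict with "mtx" (3x3 intrinsics, pixels), "dist_coeffs" ([k1, k2, p1, p2, k3] as OpenCV has them; the pictures are not rectified), "pose" (4x4, takes a point from camera to world coordinates); the wrist camera has in their place "T_tool_cam" (4x4, takes a point from camera to tool coordinates, whose origin is the TCP and whose axes are the flange's). Camera axes: x right, y down, z forward; pixel columns grow to the right and rows downward; lengths in m; the calibration is good to about 2 mm. A picture is of the moment at which its call begins: read the wrist's pose just before it. camera_info takes no time and is no camera call.
- arm.sign_off(): hands the job in, once; it reports no verdict.
The state is a dict: "clock": time; "joints": joint angles; "dq": joint speeds; "joint_efforts": joint torques, N m; "position": TCP position; "ee_rot": TCP orientation; "force": force on the tool from outside, world axes, zero at the start; "ft_torque": the same for the moment, N m; "width": opening from 0.0 (shut) to 1.0 (fully open).
Only numpy, scipy, OpenCV 4.12 (cv2) and the standard library are available. Lean on these libraries where they do the work, as an engineer would, in place of code of your own. Each camera call takes 0.05 s, during which the arm holds its last target.

## Task

Swing the green cover well aside from the clear stacking tube and drop blue spacer discs into it one by one, lying flat, until the top face of the stack lies between the two red rings round the tube. Then swing the cover fully closed over the tube again. Leave the spare discs lying on the bench clear of the stand, and do not disturb the mug, the tape roll or the walnut offcut.

Things in the scene. Friction and masses are not known exactly. Their poses are not given: they have to be found in the camera images.
- tube_floor (a point): centre of the inner floor of an upright clear tube (inner diameter 54 mm, outer 60 mm, 70 mm from inner floor to rim) that stands on a grey base plate (114 x 76 mm, 8 mm thick) fixed to the bench. Its z axis points up along the tube axis; its x axis points from the tube to the 12 mm steel pivot post of the cover, 46 mm from the tube axis (the post and hub end 10 mm above the rim)
- tube_mouth (a point): centre of the tube's rim, on the tube axis, 70 mm above the inner floor; same axes
- mark_mid (a point): point on the tube axis half-way between the two thin red rings round the outside of the tube. The rings are 18 mm apart (9 mm above and 9 mm below this point); their height differs from run to run, this point lying 23 to 39 mm above the inner floor. Do not move them
- cover (a joint): green swing cover, a 5 mm plate (round part 66 mm in diameter, underside 2 mm above the rim) turning level about the pivot post: 0 = closed, centred over the tube; it grows clockwise seen from above, to its stop at 2.4 rad; at 2.0 or more a gripper has room over the mouth. It turns lightly (about 0.03 N m of friction) and stays where it is left
- cover_pivot (a point): point on the cover's vertical pivot axis, at the height of the plate (its middle, 4.5 mm above the rim)
- cover_pin (a point): middle of the black upright pin on the cover's free end, 14 mm in diameter and 40 mm tall, 86 mm from the pivot axis; the point lies 20 mm above the plate's top and 25 mm above its underside. It is the same height at every angle. The pin can be pinched from above or pushed sideways
- disc_1_mid (a point): centre (half-way up, 6 mm above its underside) of one of four equal blue metal spacer discs, 46 mm in diameter, 12 mm thick, 50 g, lying flat on the bench at the start
- disc_2_mid (a point): centre of blue spacer disc 2, same as disc 1
- disc_3_mid (a point): centre of blue spacer disc 3, same as disc 1
- disc_4_mid (a point): centre of blue spacer disc 4, same as disc 1
- lamp_left (a point): foot of the post of the left desk lamp, an obstacle that never moves: a base plate about 100 x 140 mm and 10 mm high, from which the post rises, leaning to +y (70 mm farther by 0.45 m up), to a joint 0.6 m up; from there its upper arm goes back towards -y, higher than 0.58 m
- lamp_right (a point): foot of the post of the right desk lamp, an obstacle that never moves: base plate about 110 x 150 mm, 10 mm high; the post rises leaning to -y (130 mm farther by 0.42 m up) to a joint 0.45 m up and goes on up and to -y. An arm that comes from the right should pass it on the robot's side, at x below 0.36
- mug: white patterned mug, 82 x 117 x 91 mm, a bystander; origin at the centre of its underside
- tape: roll of tape lying flat, 100 mm wide and 25 mm high, a bystander; origin at the centre of its underside
- walnut: dark walnut offcut, 60 x 70 x 22 mm, a bystander; origin at the centre of its underside
Not all that is in view belongs to the job. Leave any orange or pink look-alike of the part that bears disc_3_mid alone.

How it is judged:
By the outcome, as a careful person would: the job done as asked, in the order asked, and still so for the second after the job is handed in, with the robot touching nothing.
It also fails if it takes over 72 s, if anything falls off the work surface, if the arm or the gripper's body presses on something with over 40 N, if the wrist force passes 120 N, or if a joint passes its speed limit or range.

## Working session

There is one attempt and no reset: what is moved stays moved. The work goes in short steps, Python scripts to look and compute and a tool call to move; the robot and the scene stay as the last step left them, time stands still between calls to the robot, and variables do not carry over. Pictures are saved under pics/ and viewed, and the job is handed in when it is done.

Besides the shell and the picture viewer there is one more tool, called after "Emit:" as name(argument=value, ...) on one line, values as JSON. move_arm: Moves the arm, as the interface text tells. Its arguments: {"type":"object","properties":{"steps":{"type":"array"},"grip":{"type":"number"},"grip_force":{"type":"number"}},"required":["steps"]}

```bash
mkdir -p pics; python3 - <<'E'
from cell import arm
import cv2
for n in ["scene","top","wrist"]:
    s=arm.observe()
    im=arm.get_image(n); cv2.imwrite(f"pics/{n}0.png",im[:,:,::-1])
    c=arm.camera_info(n); print(n,{k:(v.round(4).tolist() if hasattr(v,'round') else v) for k,v in c.items()})
print(s)
E
```

```text
scene {'mtx': [[489.6932, 0.0, 280.4695], [0.0, 489.6932, 213.9425], [0.0, 0.0, 1.0]], 'dist_coeffs': [-0.076, 0.0, 0.0, 0.0, 0.0], 'pose': [[0.7368, -0.4719, 0.4843, -0.0715], [-0.6761, -0.5172, 0.5247, -0.5163], [0.0029, -0.714, -0.7001, 1.0413], [0.0, 0.0, 0.0, 1.0]]}
top {'mtx': [[511.356, 0.0, 278.5577], [0.0, 511.356, 204.7882], [0.0, 0.0, 1.0]], 'dist_coeffs': [-0.0648, 0.0, 0.0, 0.0, 0.0], 'pose': [[-0.0077, -0.9913, 0.1311, 0.3951], [-0.9999, 0.0091, 0.0101, 0.1739], [-0.0112, -0.131, -0.9913, 1.2948], [0.0, 0.0, 0.0, 1.0]]}
wrist {'mtx': [[322.0084, 0.0, 278.3397], [0.0, 322.0084, 208.2378], [0.0, 0.0, 1.0]], 'dist_coeffs': [-0.033, 0.0, 0.0, 0.0, 0.0], 'T_tool_cam': [[-0.0002, -0.9608, -0.2773, 0.0749], [1.0, -0.0004, 0.0007, -0.0005], [-0.0008, -0.2773, 0.9608, 0.0205], [0.0, 0.0, 0.0, 1.0]]}
{'clock': 0.1, 'joints': array([-1.42162152,  0.43514527,  0.02500192,  1.57400254, -0.01159102,
        1.13395253, -0.07509841]), 'dq': array([-0.00051867, -0.00148139, -0.00140278, -0.00309507,  0.0010268 ,
        0.0002882 ,  0.00020768]), 'joint_efforts': array([ 2.19588270e-03, -6.69132257e+01,  9.87598300e-01, -3.15151477e+01,
       -6.05030917e-02,  3.74304014e-02,  1.36662688e-04]), 'position': array([0.15569668, 0.60509175, 0.40402997]), 'ee_rot': array([-3.94579484e-01, -3.11668729e+00,  2.14033962e-03]), 'force': array([ 0.36181516, -0.34383525, -0.10343333]), 'ft_torque': array([ 0.03914547, -0.01850463, -0.02881691]), 'width': 1.0035738611393434}
```

View pics/scene0.png

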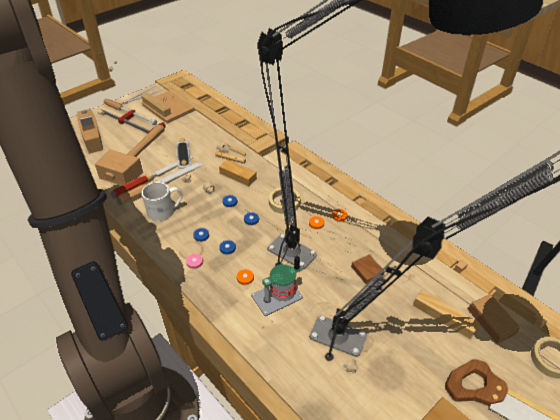

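View pics/top0.png

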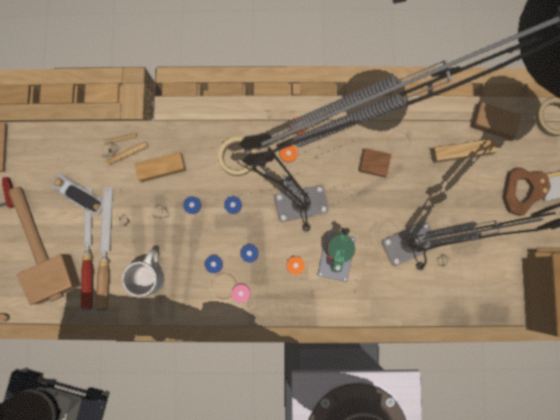

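View pics/wrist0.png

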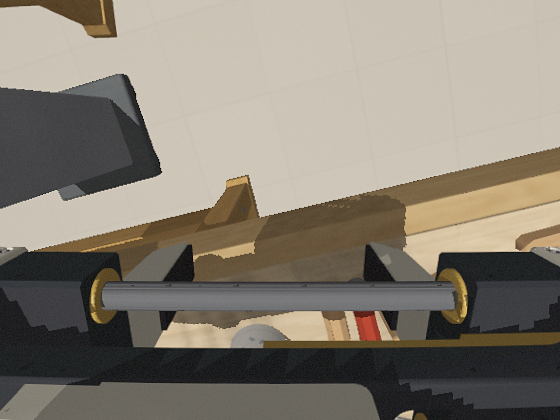

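```bash
cat > h.py <<'E'
import numpy as np, cv2
from cell import arm
from scipy.spatial.transform import Rotation as R
def tool_pose():
    s=arm.observe(); T=np.eye(4); T[:3,:3]=R.from_rotvec(s['ee_rot']).as_matrix(); T[:3,3]=s['position']; return T
def campose(n,T=None):
    c=arm.camera_info(n)
    return np.array(c['pose']) if 'pose' in c else (tool_pose() if T is None else T)@np.array(c['T_tool_cam'])
def pix2z(n,u,v,z,T=None):
    c=arm.camera_info(n); p=cv2.undistortPoints(np.array([[[u,v]]],float),np.array(c['mtx']),np.array(c['dist_coeffs']))[0,0]
    P=campose(n,T); d=P[:3,:3]@[p[0],p[1],1]; o=P[:3,3]; return o+d*(z-o[2])/d[2]
def proj(n,X,T=None):
    c=arm.camera_info(n); P=np.linalg.inv(campose(n,T)); r,_=cv2.Rodrigues(P[:3,:3])
    return cv2.projectPoints(np.array(X,float).reshape(-1,1,3),r,P[:3,3],np.array(c['mtx']),np.array(c['dist_coeffs']))[0][:,0]
def crop(f,out,u0,v0,u1,v1,k):
    im=cv2.imread(f)[v0:v1,u0:u1]; im=cv2.resize(im,None,fx=k,fy=k,interpolation=cv2.INTER_CUBIC)
    for u in range(-(-u0//10)*10,u1,10): cv2.line(im,((u-u0)*k,0),((u-u0)*k,4+6*(u%50==0)),(0,0,255),1)
    for v in range(-(-v0//10)*10,v1,10): cv2.line(im,(0,(v-v0)*k),(4+6*(v%50==0),(v-v0)*k),(0,0,255),1)
    cv2.imwrite(out,im)
E
python3 - <<'E'
from h import *
crop('pics/top0.png','pics/ct0.png',170,180,370,310,4)
crop('pics/scene0.png','pics/cs0.png',180,180,340,320,5)
E
```

```text
(no output)
```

View pics/ct0.png

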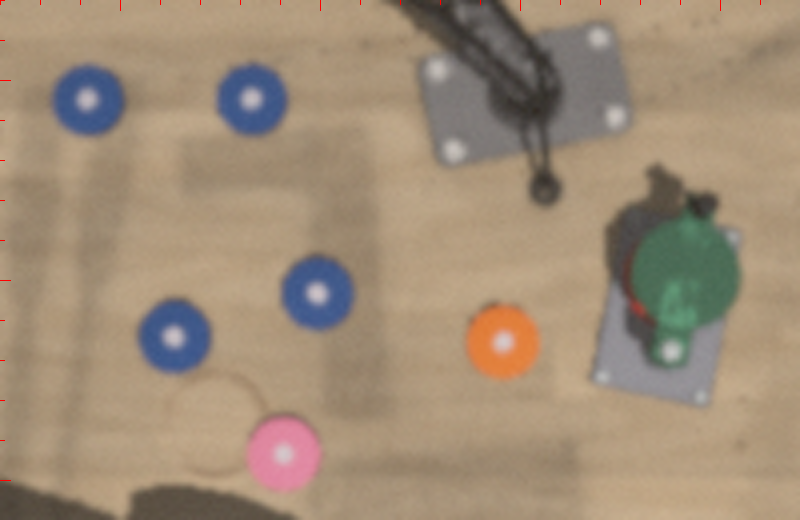

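View pics/cs0.png

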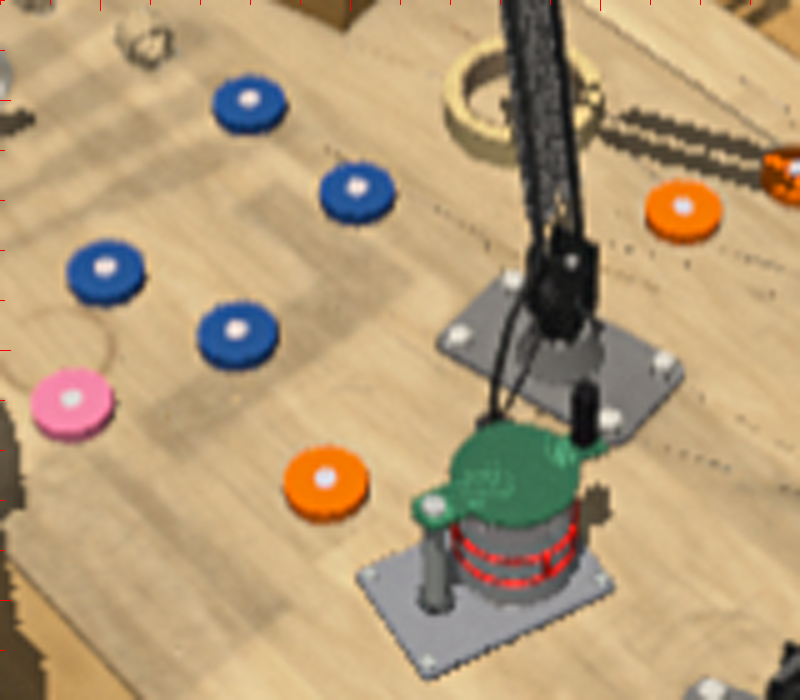

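```bash
python3 - <<'E'
from h import *
for n,(u,v) in dict(A=(192,205),B=(233,204.8),C=(249.3,253.2),D=(213.7,264.2),or_=(295.7,265.5),pink=(241,293.5)).items(): print(n,pix2z('top',u,v,.012).round(4))
for n,(u,v) in dict(A=(229.8,200),B=(251.4,217.5),C=(227.3,246),D=(201,233.7)).items(): print('sc',n,pix2z('scene',u,v,.012).round(4))
for z in (.085,.088):
  print('cov top',pix2z('top',341.5,248,z).round(4),'sc',pix2z('scene',283,275,z).round(4))
for z in (.088,.091): print('post top',pix2z('top',338,267.3,z).round(4),'sc',pix2z('scene',266.5,281,z).round(4))
for u,v in [(353.5,239.5),(320,274.5),(346.5,279.5)]: print('screw',pix2z('top',u,v,.008).round(4))
for u,v in [(253,295.5),(265.5,312.5),(300.7,296)]: print('screw sc',pix2z('scene',u,v,.008).round(4))
print('pin top sc',pix2z('scene',297,257.5,.127).round(4), 'top',pix2z('top',345.5,230.8,.127).round(4))
print('lampL base ring',pix2z('top',302,204,.01))
E
```

```text
A [0.5662 0.4068 0.012 ]
B [0.5658 0.3024 0.012 ]
C [0.4432 0.2611 0.012 ]
D [0.4164 0.3503 0.012 ]
or_ [0.4117 0.1454 0.012 ]
pink [0.3436 0.2819 0.012 ]
sc A [0.5663 0.4061 0.012 ]
sc B [0.5662 0.3023 0.012 ]
sc C [0.4426 0.261  0.012 ]
sc D [0.4158 0.3497 0.012 ]
cov top [0.4508 0.0384 0.085 ] sc [0.4485 0.037  0.085 ]
cov top [0.4507 0.0388 0.088 ] sc [0.4469 0.0352 0.088 ]
post top [0.4056 0.048  0.088 ] sc [0.4045 0.0488 0.088 ]
post top [0.4056 0.0483 0.091 ] sc [0.403 0.047 0.091]
screw [ 0.4754 -0.0009  0.008 ]
screw [0.3889 0.0849 0.008 ]
screw [0.3758 0.0191 0.008 ]
screw sc [0.3876 0.0844 0.008 ]
screw sc [0.3769 0.0234 0.008 ]
screw sc [4.774e-01 2.000e-04 8.000e-03]
pin top sc [0.4879 0.0295 0.127 ] top [0.4881 0.0331 0.127 ]
lampL base ring [0.56646947 0.12755042 0.01      ]
```

```bash
python3 - <<'E'
from h import *
im=cv2.imread('pics/scene0.png'); 
u0,v0,u1,v1=250,240,320,315;k=8
big=cv2.resize(im[v0:v1,u0:u1],None,fx=k,fy=k,interpolation=cv2.INTER_CUBIC)
cv2.imwrite('pics/r0.png',big)
c=np.array([.4502,.038]); t=np.linspace(0,2*np.pi,90)
def circ(r,z,col):
    p=proj('scene',[[c[0]+r*np.cos(a),c[1]+r*np.sin(a),z] for a in t])
    cv2.polylines(big,[np.int32((p-[u0,v0]+.5)*k)],True,col,1)
circ(.033,.085,(255,255,0)); circ(.030,.008,(255,255,0))
for h in (23,27,31,35,39):
    print(h,[proj('scene',[c[0]-.030*.678,c[1]-.030*.735,.008+(h+s)/1000])[0].round(1).tolist() for s in(-9,9)])
circ(.030,.008+.022,(255,255,255)); circ(.03,.008+.040,(0,0,0))
cv2.imwrite('pics/r1.png',big)
E
```

```text
23 [[283.1, 299.3], [283.1, 295.1]]
27 [[283.1, 298.4], [283.1, 294.1]]
31 [[283.1, 297.4], [283.1, 293.2]]
35 [[283.1, 296.5], [283.1, 292.2]]
39 [[283.1, 295.6], [283.2, 291.2]]
```

View pics/r0.png

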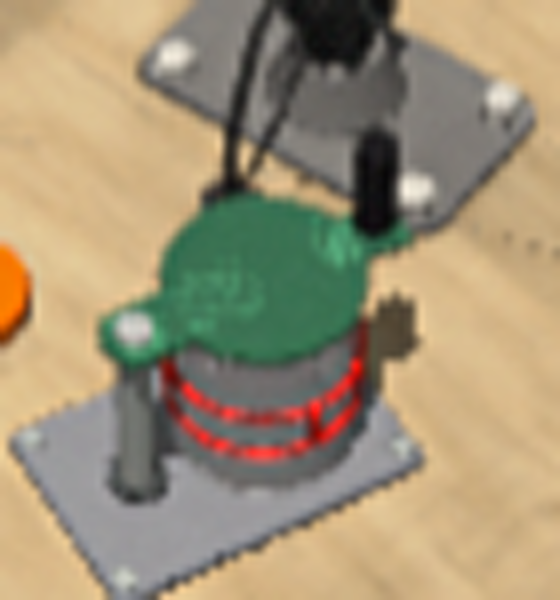

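View pics/r1.png

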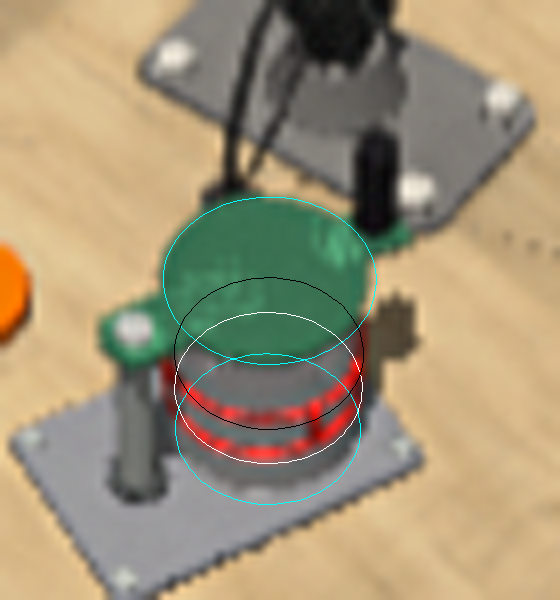

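```bash
python3 - <<'E'
from h import *
for z in (0,.05,.1,.15,.2): print(z,pix2z('top',306,227,z).round(3),pix2z('scene',278,264.5,z).round(3))
for P in [(.5665,.1275,.0),(.5665,.1975,.45),(.58,.2,.45)]: print(proj('top',P),proj('scene',P))
T=tool_pose(); print(T.round(4)); Ri=T[:3,:3].T
print('to pusher start',(Ri@(np.array([.490,.060,.300])-T[:3,3])*1000).round(1))
for p in [(.38,.25,.33)]: print((Ri@(np.array(p)-T[:3,3])*1000).round(1))
E
```

```text
0 [0.509 0.118 0.   ] [0.509 0.122 0.   ]
0.05 [0.504 0.12  0.05 ] [0.482 0.092 0.05 ]
0.1 [0.5   0.122 0.1  ] [0.454 0.061 0.1  ]
0.15 [0.496 0.124 0.15 ] [0.426 0.03  0.15 ]
0.2 [0.491 0.126 0.2  ] [ 0.398 -0.     0.2  ]
[[301.88553837 204.50701736]] [[291.76189895 252.88466728]]
[[269.36175406 169.70547355]] [[274.11239364 103.69165871]]
[[267.83817697 161.86194388]] [[277.80143357 101.11254928]]
[[-9.684e-01  2.492e-01 -2.000e-04  1.557e-01]
 [ 2.492e-01  9.684e-01 -1.200e-03  6.051e-01]
 [-1.000e-04 -1.200e-03 -1.000e+00  4.041e-01]
 [ 0.000e+00  0.000e+00  0.000e+00  1.000e+00]]
to pusher start [-459.6 -444.5  104.7]
[-305.7 -287.9   74.5]
```

Emit:
move_arm(steps=[[-40,-38,10,0.12],[-80,-77,20,0.24],[-120,-116,30,0.36],[-160,-155,40,0.48],[-200,-194,50,0.6],[-240,-232,55,0.75],[-280,-271,55,0.9],[-320,-310,55,1.05],[-360,-348,55,1.2],[-400,-387,55,1.35],[-435,-420,55,1.4],[-460,-444,55,1.4],[-460,-444,55,1.4]], grip=0)

```text
clock: 1.78
position: [0.4915, 0.0581, 0.3498]
ee_rot: [2.314, 2.123, -0.0]
force: [-0.0, 0.4, 1.1]
width: 0.006
```

```bash
python3 - <<'E'
from h import *
T=tool_pose(); s=arm.observe(); print(s['joints'].round(2),s['clock'],T.round(4))
cv2.imwrite('pics/w1.png',arm.get_image('wrist')[:,:,::-1])
cv2.imwrite('pics/s1.png',arm.get_image('scene')[:,:,::-1])
print('pin top',proj('wrist',[(.4885,.0305,.125),(.405,.048,.088),(.4505,.038,.085)],T))
E
```

```text
[-0.65  0.3   0.54  1.99 -0.19  0.9  -0.1 ] 1.775 [[ 8.570e-02  9.963e-01  7.000e-04  4.915e-01]
 [ 9.963e-01 -8.570e-02 -1.100e-03  5.810e-02]
 [-1.100e-03  8.000e-04 -1.000e+00  3.498e-01]
 [ 0.000e+00  0.000e+00  0.000e+00  1.000e+00]]
pin top [[277.45785654 267.49412897]
 [171.88455234 234.73472169]
 [230.22657812 240.45616961]]
```

View pics/w1.png

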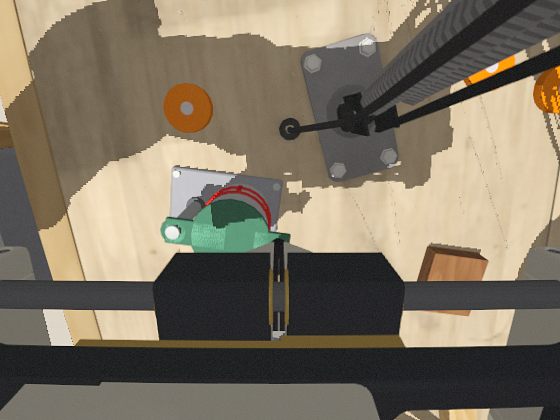

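View pics/s1.png

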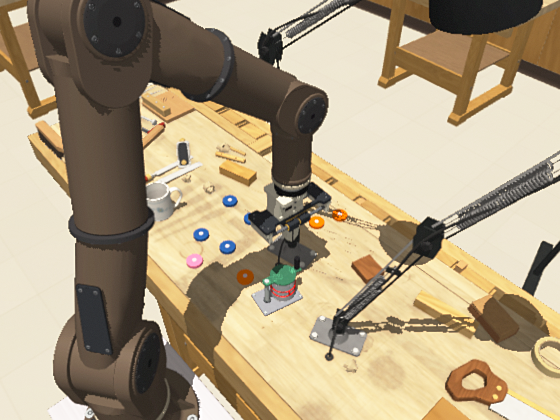

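```bash
python3 - <<'E'
from h import *
T=tool_pose(); Ri=T[:3,:3].T
for ph in np.r_[np.arange(7,-124,-7.5),-125]:
    p=np.array([.405+.086*np.cos(np.radians(ph)),.048+.086*np.sin(np.radians(ph)),.275]); print((Ri@(p-T[:3,3])*1000).round(0).astype(int).tolist())
E
```

```text
[-2, 0, 74]
[-13, 2, 74]
[-25, 2, 74]
[-36, 1, 74]
[-47, -2, 74]
[-57, -7, 74]
[-67, -12, 74]
[-76, -19, 74]
[-84, -27, 74]
[-91, -36, 74]
[-97, -45, 75]
[-101, -56, 75]
[-104, -67, 75]
[-106, -78, 75]
[-106, -89, 75]
[-104, -100, 75]
[-101, -111, 75]
[-97, -121, 75]
[-94, -127, 75]
```

Emit:
move_arm(steps=[[0,0,40,0],[0,0,74,0],[-2,0,74,0],[-13,2,74,0],[-25,2,74,0],[-36,1,74,0],[-47,-2,74,0],[-57,-7,74,0],[-67,-12,74,0],[-76,-19,74,0],[-84,-27,74,0],[-91,-36,74,0],[-97,-45,74,0],[-101,-56,74,0],[-104,-67,74,0]])

```text
clock: 3.75
position: [0.4146, -0.0377, 0.2757]
ee_rot: [-2.31, -2.13, -0.0]
force: [1.7, 0.6, 0.2]
width: 0.008
```

```bash
python3 - <<'E'
from h import *
T=tool_pose(); s=arm.observe(); print(s['joints'].round(2),s['clock'],T[:3,3].round(4),s['force'])
cv2.imwrite('pics/w2.png',arm.get_image('wrist')[:,:,::-1])
E
```

```text
[-0.46  0.3   0.52  2.24 -0.24  0.65  0.15] 3.75 [ 0.4146 -0.0377  0.2757] [1.65968737 0.60616346 0.17487415]
```

View pics/w2.png

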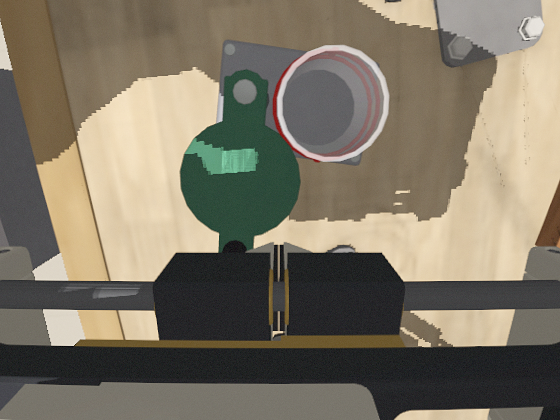

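Emit:
move_arm(steps=[[-2,-11,0,0],[-2,-22,0,0],[0,-33,0,0],[3,-44,0,0],[7,-54,0,0],[10,-59,0,0],[10,-59,0,0]])

```text
clock: 4.68
position: [0.3571, -0.0225, 0.2757]
ee_rot: [-2.309, -2.13, -0.0]
force: [0.0, 0.1, 0.3]
width: 0.003
```

```bash
python3 - <<'E'
from h import *
T=tool_pose(); s=arm.observe(); print(s['joints'].round(2),s['clock'],T[:3,3].round(4),s['force'])
cv2.imwrite('pics/w3.png',arm.get_image('wrist')[:,:,::-1])
for th in (1.9,2.0,2.1,2.2,2.3):
    a=np.radians(-12.4)-th; print(th,proj('wrist',[(.405+.086*np.cos(a),.048+.086*np.sin(a),.125),(.405+.046*np.cos(a),.048+.046*np.sin(a),.085)],T).round(0).tolist())
E
```

```text
[-0.54  0.2   0.53  2.37 -0.18  0.61  0.05] 4.675 [ 0.3571 -0.0225  0.2757] [0.01187931 0.1256886  0.26460176]
1.9 [[286.0, 292.0], [318.0, 195.0]]
2.0 [[270.0, 284.0], [311.0, 191.0]]
2.1 [[254.0, 274.0], [304.0, 186.0]]
2.2 [[239.0, 262.0], [298.0, 180.0]]
2.3 [[225.0, 249.0], [292.0, 174.0]]
```

View pics/w3.png

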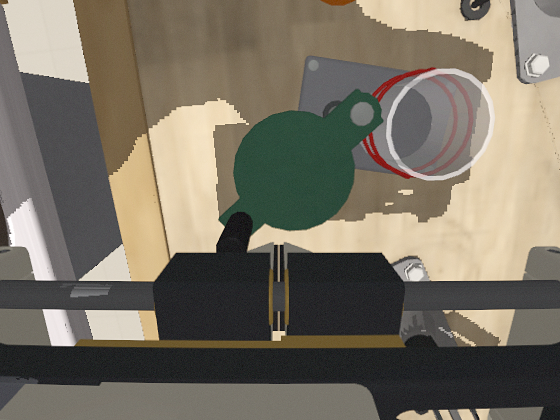

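```bash
python3 - <<'E'
from h import *
from scipy.optimize import least_squares
T=tool_pose(); 
im=cv2.imread('pics/w3.png'); u0,v0,u1,v1=340,50,510,190;k=4
big=cv2.resize(im[v0:v1,u0:u1],None,fx=k,fy=k,interpolation=cv2.INTER_CUBIC)
cv2.imwrite('pics/q0.png',big)
t=np.linspace(0,2*np.pi,90)
c=np.array([.4505,.038])
def circ(r,z,col):
    p=proj('wrist',[[c[0]+r*np.cos(a),c[1]+r*np.sin(a),z] for a in t],T)
    cv2.polylines(big,[np.int32((p-[u0,v0]+.5)*k)],True,col,1)
circ(.030,.078,(255,255,0)); circ(.03,.008,(0,255,0))
h=27
circ(.030,.008+(h-9)/1000,(255,255,255)); circ(.03,.008+(h+9)/1000,(0,0,0))
cv2.imwrite('pics/q1.png',big)
E
```

```text
(no output)
```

View pics/q0.png

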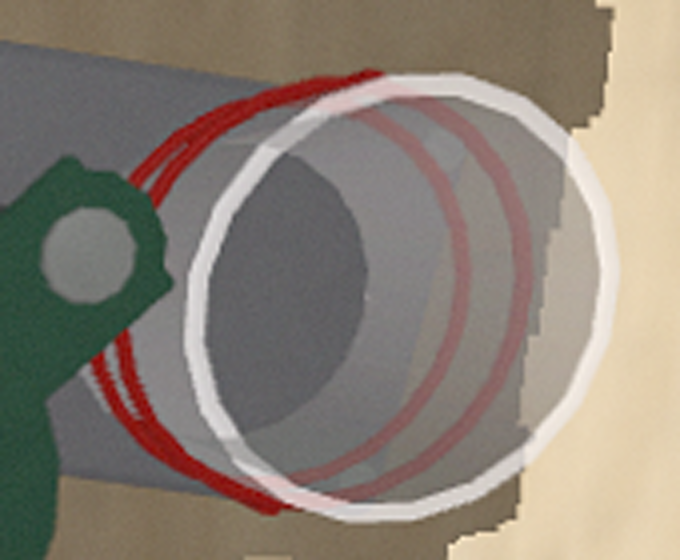

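View pics/q1.png

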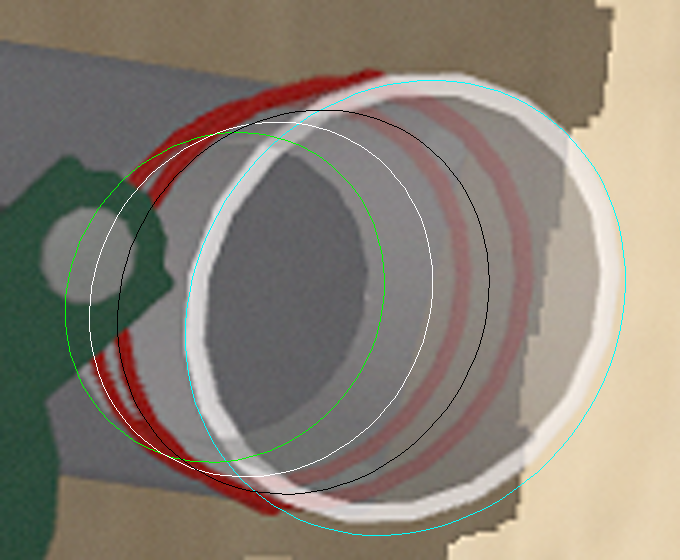

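```bash
cat >> h.py <<'E'
def rel(*pts):
    T=tool_pose()
    for p in pts: print((T[:3,:3].T@(np.array(p)-T[:3,3])*1000).round(1).tolist())
    y=T[:3,1]; print('yaw y',np.degrees(np.arctan2(y[1],y[0])).round(2))
E
python3 - <<'E'
from h import *
rel((.357,-.0225,.34),(.443,.2611,.34),(.443,.2611,.180))
E
```

```text
[0.1, -0.5, -64.2]
[289.7, 62.5, -64.1]
[289.7, 62.4, 95.9]
yaw y -4.61
```

Emit:
move_arm(steps=[[0,0,-40,0],[0,0,-64,-0.1],[40,10,-64,-0.28],[85,20,-64,-0.46],[130,30,-64,-0.64],[175,40,-64,-0.82],[220,50,-64,-1.0],[260,58,-64,-1.18],[285,62,-50,-1.36],[290,62,-10,-1.435],[290,62,30,-1.435],[290,62,45,-1.435],[290,62,45,-1.435]], grip=70, grip_force=15)

```text
clock: 6.35
position: [0.4428, 0.261, 0.2303]
ee_rot: [-0.341, -3.122, 0.002]
force: [1.1, -0.7, 0.2]
width: 0.764
```

```bash
python3 - <<'E'
from h import *
T=tool_pose(); s=arm.observe(); print(s['joints'].round(2),s['clock'],T[:3,3].round(4),s['force'])
cv2.imwrite('pics/w4.png',arm.get_image('wrist')[:,:,::-1])
cv2.imwrite('pics/s4.png',arm.get_image('scene')[:,:,::-1])
rel((.443,.2611,.180))
print(proj('wrist',(.443,.2611,.012),T))
E
```

```text
[-0.75  0.48  0.16  2.04 -0.12  0.63  0.84] 6.35 [0.4428 0.261  0.2303] [ 1.05998745 -0.73413256  0.21239975]
[0.3, -0.4, 51.8]
yaw y 77.55
[[279.67051453 235.02045698]]
```

View pics/w4.png

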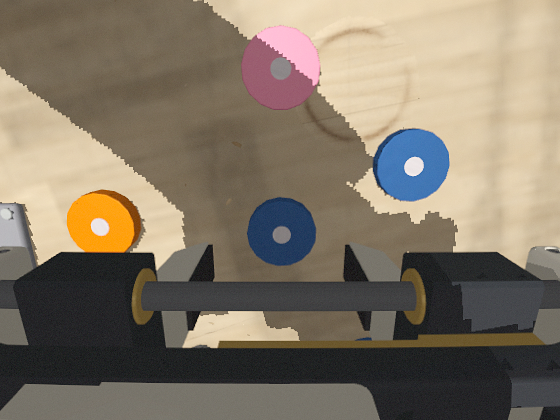

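View pics/s4.png

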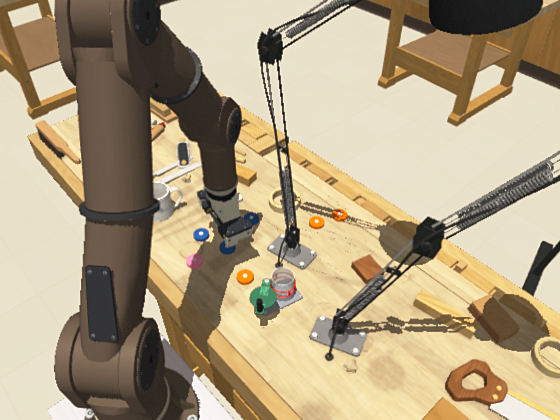

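Emit:
move_arm(steps=[[0,0,30,0],[0,0,45,0],[0,0,50,0],[0,0,50,0]])

```text
clock: 6.95
position: [0.4429, 0.2613, 0.1811]
ee_rot: [0.34, 3.123, 0.0]
force: [0.8, -0.4, 0.1]
width: 0.763
```

Emit:
move_arm(steps=[[0,0,0,0],[0,0,0,0],[0,0,0,0],[0,0,0,0],[0,0,-15,0],[0,0,-40,0]], grip=30)

```text
clock: 7.7
position: [0.4424, 0.2609, 0.2212]
ee_rot: [-0.34, -3.122, 0.002]
force: [-0.7, 1.5, -0.1]
width: 0.49
```

```bash
python3 - <<'E'
from h import *
T=tool_pose(); s=arm.observe(); print(s['joints'].round(2),s['clock'],T[:3,3].round(4),s['force'],s['width']*91.8)
cv2.imwrite('pics/w5.png',arm.get_image('wrist')[:,:,::-1])
rel((.443,.2611,.34),(.450,.0387,.34),(.450,.0387,.262))
E
```

```text
[-0.75  0.5   0.15  2.04 -0.13  0.61  0.84] 7.7 [0.4424 0.2609 0.2212] [-0.68433586  1.53268331 -0.06725972] 44.98408952116522
[0.1, -0.2, -115.6]
[-54.7, -215.8, -115.9]
[-54.5, -216.0, -37.9]
yaw y 77.55
```

View pics/w5.png

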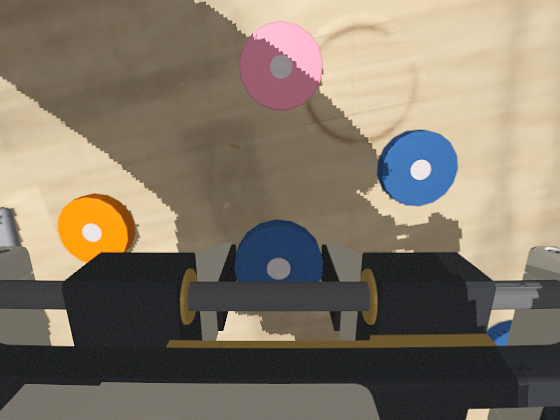

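Emit:
move_arm(steps=[[0,0,-50,0],[0,-30,-100,0],[-10,-80,-105,0],[-25,-130,-105,0],[-40,-180,-105,0],[-52,-206,-105,0],[-55,-216,-100,0],[-55,-216,-90,0],[-55,-216,-85,0]])

```text
clock: 8.88
position: [0.4495, 0.0398, 0.3048]
ee_rot: [-0.337, -3.122, -0.0]
force: [0.3, -0.1, -0.0]
width: 0.493
```

```bash
python3 - <<'E'
from h import *
T=tool_pose(); s=arm.observe(); print(s['joints'].round(2),s['clock'],T[:3,3].round(4),s['force'],s['width']*91.8)
cv2.imwrite('pics/w6.png',arm.get_image('wrist')[:,:,::-1])
cv2.imwrite('pics/s6.png',arm.get_image('scene')[:,:,::-1])
cv2.imwrite('pics/t6.png',arm.get_image('top')[:,:,::-1])
rel((.450,.0387,.262))
crop('pics/s6.png','pics/s6c.png',230,220,330,320,6)
E
```

```text
[-0.43  0.28  0.27  2.12 -0.11  0.75  1.27] 8.875 [0.4495 0.0398 0.3048] [ 0.27987956 -0.06944715 -0.04876002] 45.28850519378644
[-0.5, -0.6, 43.2]
yaw y 77.68
```

View pics/w6.png

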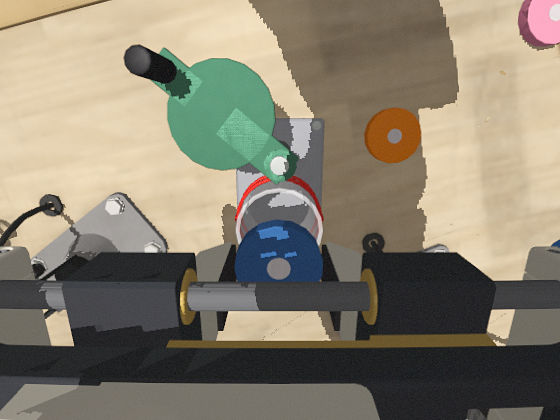

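View pics/s6c.png

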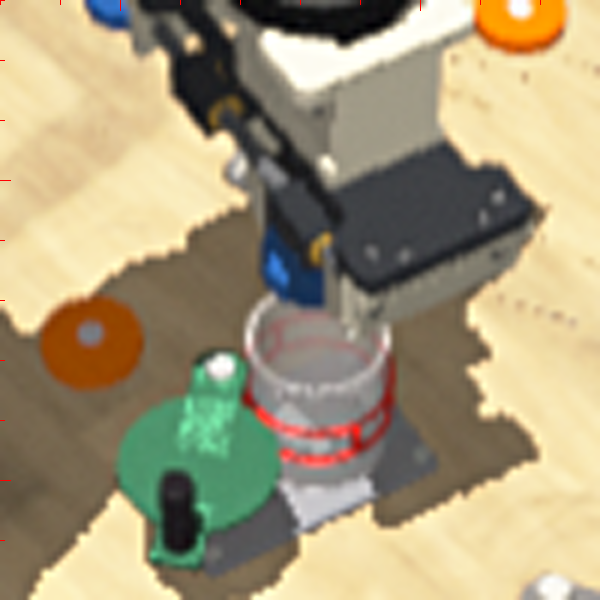

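```bash
python3 - <<'E'
from h import *
T=tool_pose(); crop('pics/w6.png','pics/w6c.png',200,140,360,300,5)
a=np.array([.4048-.450,.0485-.0387]); a/=np.linalg.norm(a)
c=np.array([.450,.0387])
b=np.array([-a[1],a[0]])
for nm,p in dict(front=c+.03*a,l=c+.03*b,r=c-.03*b).items(): print(nm,proj('wrist',(*p,.078),T))
print('frontup ring',proj('wrist',(*(c+.03*a),.053),T),'post',proj('wrist',(*(c+.046*a),.088),T))
print('disc exp',proj('wrist',T[:3,3]+[0,0,-.167],T), 'front edge',proj('wrist',T[:3,3]+T[:3,0]*.023+[0,0,-.167],T))
E
```

```text
front [[277.94413681 187.72632418]]
l [[234.07981586 230.83943515]]
r [[321.99366459 230.68088765]]
frontup ring [[277.96841453 180.37747616]] post [[277.87827268 165.69712301]]
disc exp [[279.28861296 271.00336266]] front edge [[279.31782627 227.8118333 ]]
```

View pics/w6c.png

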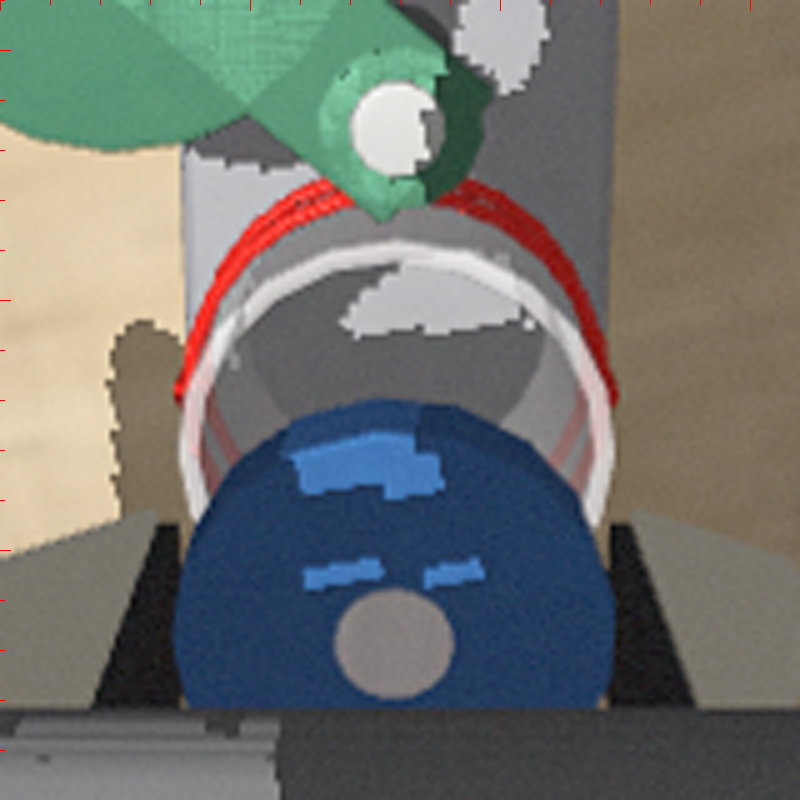

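Emit:
move_arm(steps=[[-2,0,20,0],[-2,0,36,0],[-2,0,42,0],[-2,0,42,0],[-2,0,42,0]])

```text
clock: 9.65
position: [0.4521, 0.0382, 0.2643]
ee_rot: [0.34, 3.122, 0.001]
force: [-0.4, 0.3, 0.2]
width: 0.495
```

Emit:
move_arm(steps=[[0,0,0,0],[0,0,0,0],[0,0,0,0],[0,0,0,0],[0,0,-20,0],[0,0,-55,0]], grip=66)

```text
clock: 10.4
position: [0.4514, 0.0379, 0.3186]
ee_rot: [-0.34, -3.121, 0.002]
force: [0.5, 0.9, -0.0]
width: 0.719
```

```bash
python3 - <<'E'
from h import *
T=tool_pose(); s=arm.observe(); print(s['joints'].round(2),s['clock'],T[:3,3].round(4),s['force'],s['width']*91.8)
cv2.imwrite('pics/w7.png',arm.get_image('wrist')[:,:,::-1])
rel((.450,.0395,.34),(.4160,.350,.34),(.4160,.350,.230))
crop('pics/w7.png','pics/w7c.png',200,120,360,280,5)
E
```

```text
[-0.43  0.26  0.28  2.1  -0.1   0.79  1.26] 10.4 [0.4514 0.0379 0.3186] [ 0.50428175  0.87995749 -0.03799323] 65.99071742204568
[3.0, 1.1, -17.2]
[103.3, 296.9, -17.0]
[103.6, 296.8, 93.0]
yaw y 77.53
```

View pics/w7c.png

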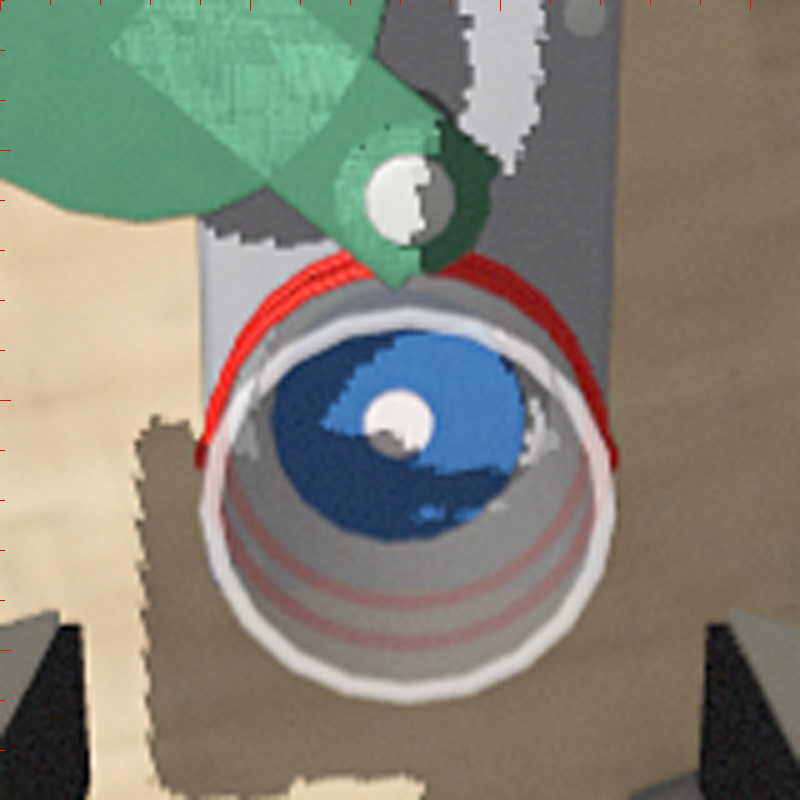

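Emit:
move_arm(steps=[[5,20,-20,0],[22,70,-20,0],[40,120,-20,0],[58,170,-20,0],[75,220,-20,0],[92,265,-10,0],[102,292,20,0],[103,297,65,0],[103,297,85,0],[103,297,85,0]])

```text
clock: 11.7
position: [0.4147, 0.3498, 0.2322]
ee_rot: [-0.34, -3.121, 0.004]
force: [0.3, -0.3, 0.3]
width: 0.719
```

```bash
python3 - <<'E'
from h import *
T=tool_pose(); s=arm.observe(); print(s['clock'],T[:3,3].round(4),s['force'],s['width']*91.8)
cv2.imwrite('pics/w8.png',arm.get_image('wrist')[:,:,::-1])
rel((.4160,.350,.180)); print(proj('wrist',(.416,.35,.012),T))
E
```

```text
11.7 [0.4147 0.3498 0.2322] [ 0.3315965  -0.30586301  0.34288659] 66.0227822245749
[-0.9, 0.2, 53.5]
yaw y 77.56
[[280.64268736 235.67347453]]
```

View pics/w8.png

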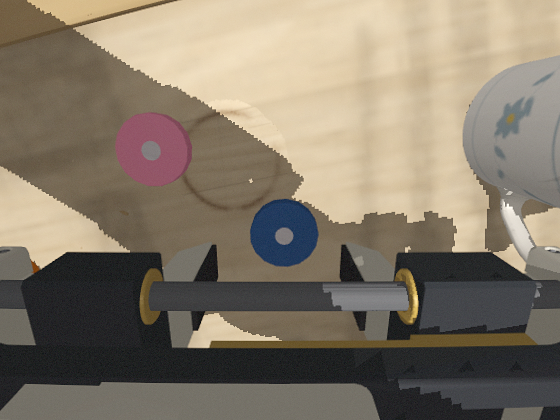

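```bash
python3 - <<'E'
from h import *
T=tool_pose()
for z in (.0,.03,.06,.09): print(z,pix2z('top',158,250,z).round(3),pix2z('wrist',537,250,z,T).round(3),pix2z('scene',181,192,z).round(3))
crop('pics/top0.png','pics/mug.png',110,235,180,305,8)
print('disc',pix2z('wrist',284.5,236,.012,T))
E
```

```text
0.0 [0.453 0.494 0.   ] [0.474 0.53  0.   ] [0.482 0.552 0.   ]
0.03 [0.452 0.487 0.03 ] [0.455 0.507 0.03 ] [0.466 0.521 0.03 ]
0.06 [0.451 0.48  0.06 ] [0.437 0.484 0.06 ] [0.45 0.49 0.06]
0.09 [0.449 0.472 0.09 ] [0.418 0.461 0.09 ] [0.434 0.459 0.09 ]
disc [0.41805031 0.35296699 0.012     ]
```

View pics/mug.png

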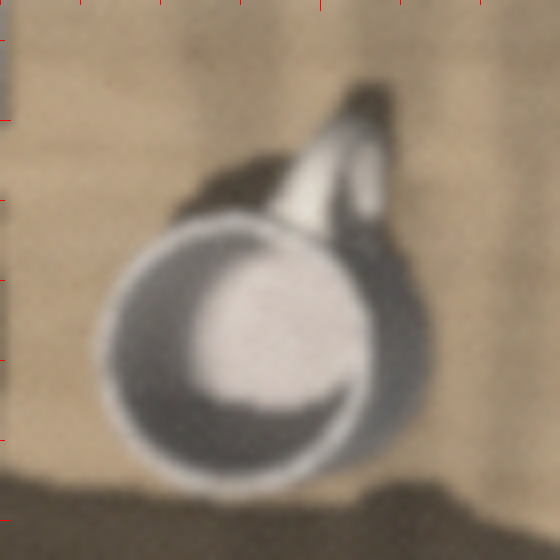

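Emit:
move_arm(steps=[[-1,1,30,0],[-1,2,46,0],[-1,2,51,0],[-1,2,51,0]])

```text
clock: 12.25
position: [0.4167, 0.352, 0.1831]
ee_rot: [0.34, 3.123, 0.0]
force: [1.0, 0.9, -0.2]
width: 0.717
```

Emit:
move_arm(steps=[[0,0,0,0],[0,0,0,0],[0,0,0,0],[0,0,0,0],[0,0,-15,0],[0,0,-60,0],[0,0,-110,0]], grip=30)

```text
clock: 13.12
position: [0.4163, 0.3516, 0.2942]
ee_rot: [-0.34, -3.122, 0.002]
force: [-0.1, 0.2, -0.1]
width: 0.495
```

```bash
python3 - <<'E'
from h import *
T=tool_pose(); s=arm.observe(); print(s['clock'],T[:3,3].round(4),s['force'],s['width']*91.8)
cv2.imwrite('pics/w9.png',arm.get_image('wrist')[:,:,::-1])
rel((.450,.0391,.34),(.450,.0391,.304)); print('disc exp',proj('wrist',T[:3,3]+[0,0,-.167],T))
crop('pics/w9.png','pics/w9c.png',200,180,360,300,5)
E
```

```text
13.125 [0.4163 0.3516 0.2942] [-0.11807605  0.23117105 -0.13516957] 45.453950499008506
[-99.2, -299.0, -40.8]
[-99.0, -299.3, -4.8]
yaw y 77.54
disc exp [[279.58626224 270.85871606]]
```

View pics/w9c.png

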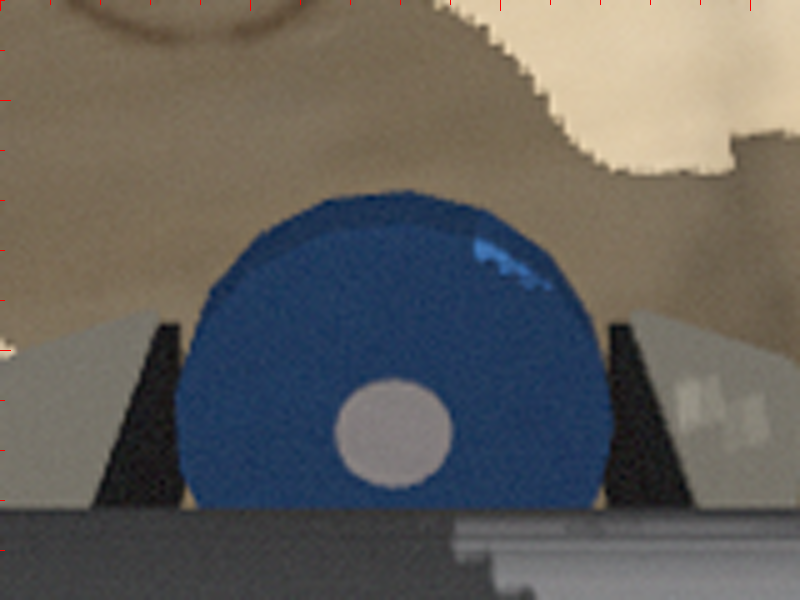

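Emit:
move_arm(steps=[[0,-10,-40,0],[-15,-50,-42,0],[-32,-100,-42,0],[-50,-150,-42,0],[-67,-200,-42,0],[-84,-250,-40,0],[-96,-285,-35,0],[-101,-299,-20,0],[-101,-299,0,0],[-101,-299,24,0],[-101,-299,33,0],[-101,-299,33,0]])

```text
clock: 14.68
position: [0.4508, 0.0382, 0.2598]
ee_rot: [-0.34, -3.122, 0.0]
force: [-0.6, 0.1, -1.1]
width: 0.493
```

```bash
python3 - <<'E'
from h import *
T=tool_pose(); s=arm.observe(); print(s['clock'],T[:3,3].round(4),s['force'],s['width']*91.8)
cv2.imwrite('pics/w10.png',arm.get_image('wrist')[:,:,::-1])
rel((.451,.0387,.264))
crop('pics/w10.png','pics/w10c.png',200,140,360,300,5)
E
```

```text
14.675 [0.4508 0.0382 0.2598] [-0.60879103  0.13343356 -1.07638058] 45.29802573730994
[0.1, 0.4, -3.8]
yaw y 77.58
```

View pics/w10c.png

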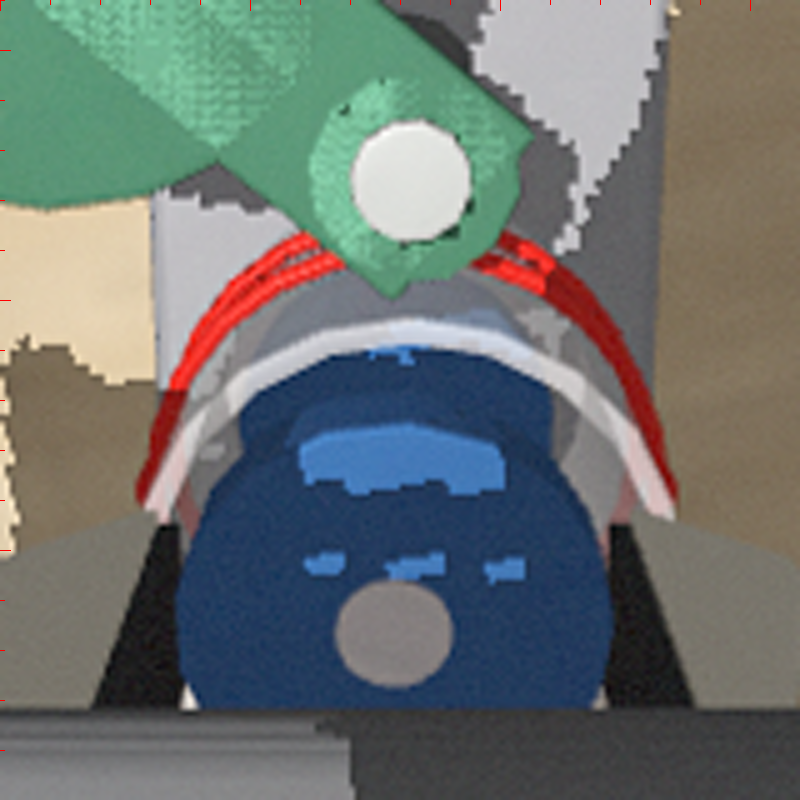

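Emit:
move_arm(steps=[[0,0,-3,0],[0,1.5,-3,0],[0,1.5,-3,0],[0,1.5,-3,0]])

```text
clock: 15.22
position: [0.4512, 0.0397, 0.2628]
ee_rot: [0.34, 3.123, 0.0]
force: [0.3, 0.5, -0.3]
width: 0.491
```

Emit:
move_arm(steps=[[0,0,0,0],[0,0,0,0],[0,0,0,0],[0,0,0,0],[0,0,-20,0],[0,0,-55,0]], grip=66)

```text
clock: 15.98
position: [0.4507, 0.0396, 0.3175]
ee_rot: [-0.34, -3.121, 0.002]
force: [1.8, -0.2, -0.6]
width: 0.719
```

```bash
python3 - <<'E'
from h import *
T=tool_pose(); s=arm.observe(); print(s['joints'].round(2),s['clock'],T[:3,3].round(4),s['force'],s['width']*91.8)
cv2.imwrite('pics/w11.png',arm.get_image('wrist')[:,:,::-1])
rel((.5662,.4065,.34),(.5662,.4065,.230))
crop('pics/w11.png','pics/w11c.png',200,120,360,280,5)
E
```

```text
[-0.44  0.26  0.28  2.1  -0.1   0.79  1.26] 15.975 [0.4507 0.0396 0.3175] [ 1.8191285  -0.20779249 -0.61607766] 65.9671038564503
[-32.2, 383.0, -17.5]
[-31.8, 382.9, 92.5]
yaw y 77.53
```

View pics/w11c.png

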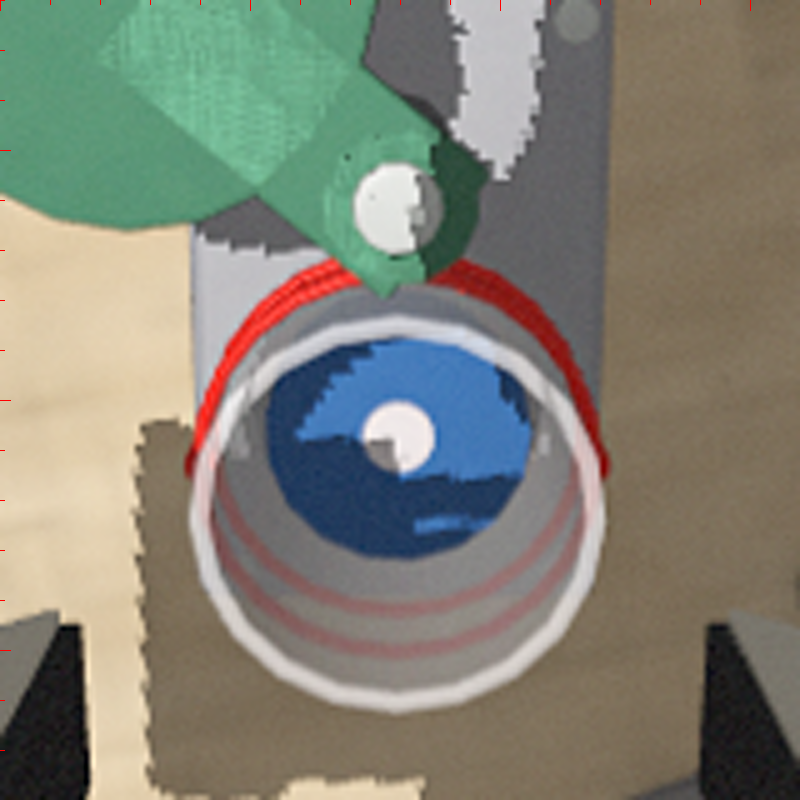

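```bash
python3 - <<'E'
from h import *
T=tool_pose()
a=np.array([.4048-.450,.0485-.0387]); a/=np.linalg.norm(a)
for c in [np.array([.4505,.0395])]:
  print('rim',proj('wrist',[(*(c+.03*a),.078),(*(c-.03*a),.078)],T)[:,1])
  for z in (.030,.034,.038,.042,.046,.050,.054,.058): print(z,proj('wrist',[(*(c-.03*a),z),(*(c+.03*a),z)],T)[:,1].round(1))
  print('disc',proj('wrist',[(*c,.032),(*(c-.023*a),.032)],T)[:,1])
E
```

```text
rim [178.24690959 256.56847649]
0.03 [233.9 167.4]
0.034 [235.5 168.2]
0.038 [237.2 169. ]
0.042 [238.9 169.8]
0.046 [240.6 170.6]
0.05 [242.4 171.5]
0.054 [244.3 172.3]
0.058 [246.2 173.2]
disc [202.25320503 227.30555225]
```

Emit:
move_arm(steps=[[20,30,-20,0],[38,80,-20,0],[55,130,-20,0],[68,180,-20,0],[78,230,-20,0],[78,280,-20,0],[50,320,-20,0],[10,350,-20,0],[-20,375,0,0],[-32,383,40,0],[-32,383,80,0],[-32,383,85,0],[-32,383,85,0]])

```text
clock: 17.65
position: [0.565, 0.4069, 0.2335]
ee_rot: [0.34, 3.123, 0.0]
force: [0.4, 0.1, -0.9]
width: 0.715
```

```bash
python3 - <<'E'
from h import *
T=tool_pose(); s=arm.observe(); print(s['joints'].round(2),s['clock'],T[:3,3].round(4),s['force'],s['width']*91.8)
cv2.imwrite('pics/w12.png',arm.get_image('wrist')[:,:,::-1])
rel((.5662,.4065,.181)); print(proj('wrist',(.5662,.4065,.012),T))
E
```

```text
[-0.8   0.71  0.16  1.56 -0.13  0.89  0.76] 17.65 [0.565  0.4069 0.2335] [ 0.3835663   0.09190033 -0.88403342] 65.62959082712659
[-1.0, -0.6, 53.4]
yaw y 77.58
[[278.53560143 234.3688904 ]]
```

View pics/w12.png

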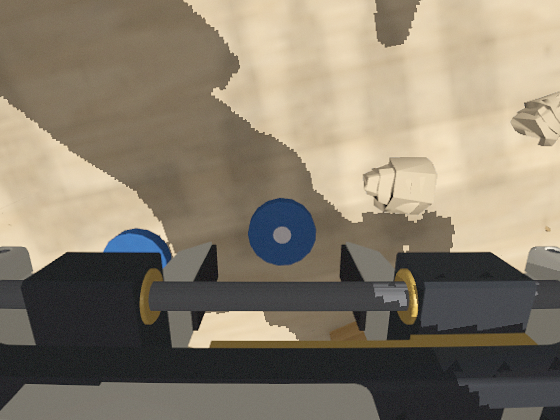

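Emit:
move_arm(steps=[[0,1,30,0],[0,1,47,0],[0,1,52,0],[0,1,52,0]])

```text
clock: 18.2
position: [0.5653, 0.4079, 0.1813]
ee_rot: [0.34, 3.123, 0.001]
force: [-0.1, -0.8, 0.3]
width: 0.723
```

Emit:
move_arm(steps=[[0,0,0,0],[0,0,0,0],[0,0,0,0],[0,0,0,0],[0,0,-15,0],[0,0,-60,0],[0,0,-110,0]], grip=30)

```text
clock: 19.08
position: [0.5648, 0.4075, 0.292]
ee_rot: [-0.34, -3.122, 0.002]
force: [1.1, 0.5, -0.5]
width: 0.498
```

```bash
python3 - <<'E'
from h import *
T=tool_pose(); s=arm.observe(); print(s['clock'],T[:3,3].round(4),s['force'],s['width']*91.8)
cv2.imwrite('pics/w13.png',arm.get_image('wrist')[:,:,::-1])
rel((.43,.33,.335),(.42,.20,.335),(.4507,.0397,.335),(.4507,.0397,.267)); print('disc exp',proj('wrist',T[:3,3]+[0,0,-.168],T))
crop('pics/w13.png','pics/w13c.png',200,180,360,300,5)
E
```

```text
19.075 [0.5648 0.4075 0.292 ] [ 1.14233083  0.48124805 -0.51215237] 45.67455230702572
[116.3, -105.9, -36.2]
[98.0, -235.0, -37.0]
[33.5, -385.0, -37.7]
[33.9, -385.5, 30.3]
yaw y 77.56
disc exp [[279.55613693 269.99052102]]
```

View pics/w13c.png

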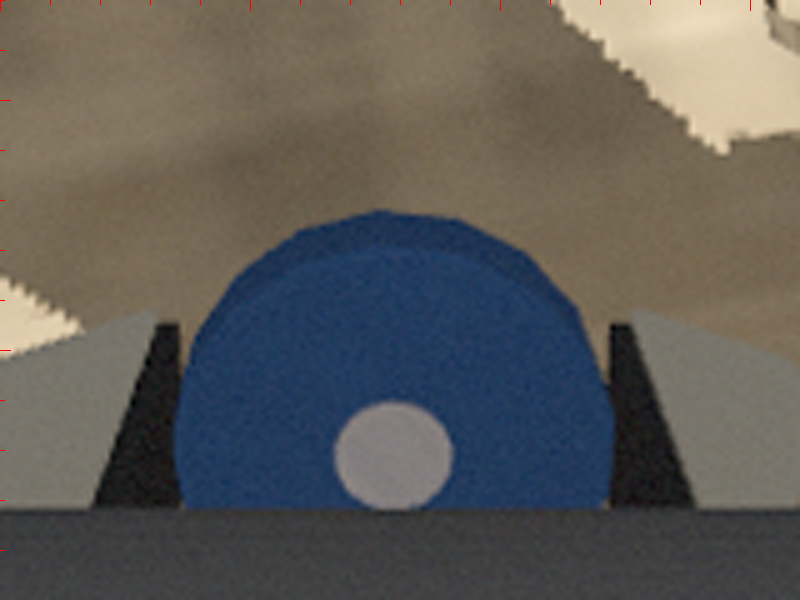

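Emit:
move_arm(steps=[[30,-20,-36,0],[75,-50,-37,0],[110,-95,-37,0],[112,-145,-37,0],[104,-195,-37,0],[95,-240,-37,0],[75,-290,-37,0],[55,-335,-37,0],[38,-373,-30,0],[35,-385,-10,0],[35,-385,15,0],[35,-385,22,0],[35,-385,22,0]])

```text
clock: 20.75
position: [0.4481, 0.0395, 0.269]
ee_rot: [-0.339, -3.123, -0.0]
force: [0.8, 0.1, -0.4]
width: 0.493
```

```bash
python3 - <<'E'
from h import *
T=tool_pose(); s=arm.observe(); print(s['clock'],T[:3,3].round(4),s['force'],s['width']*91.8)
cv2.imwrite('pics/w14.png',arm.get_image('wrist')[:,:,::-1])
rel((.4507,.0397,.263))
crop('pics/w14.png','pics/w14c.png',200,140,360,300,5)
a=np.array([.4048-.450,.0485-.0387]); a/=np.linalg.norm(a); c=np.array([.4505,.0395])
print(proj('wrist',[(*(c+.03*a),.078),(*(c+.046*a),.088)],T), 'disc',proj('wrist',T[:3,3]+[0,0,-.169],T))
E
```

```text
20.75 [0.4481 0.0395 0.269 ] [ 0.82068639  0.12799573 -0.36152327] 45.231636721933164
[-2.3, 0.6, 6.4]
yaw y 77.6
[[279.81046441 204.98443392]
 [279.8498762  179.79617475]] disc [[279.16738673 268.93615552]]
```

View pics/w14c.png

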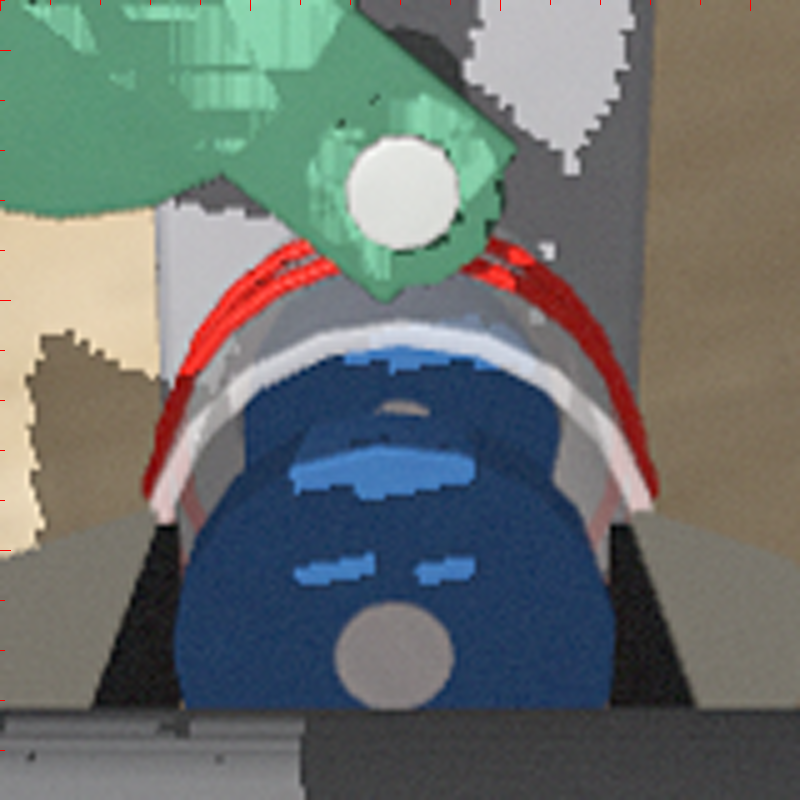

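Emit:
move_arm(steps=[[-1,1,3,0],[-1,1,6,0],[-1,1,6,0],[-1,1,6,0]])

```text
clock: 21.3
position: [0.4492, 0.0401, 0.2628]
ee_rot: [0.34, 3.123, 0.0]
force: [-0.5, 0.3, -0.9]
width: 0.493
```

Emit:
move_arm(steps=[[0,0,0,0],[0,0,0,0],[0,0,0,0],[0,0,0,0],[0,0,-20,0],[0,0,-55,0],[0,0,-57,0]], grip=66)

```text
clock: 22.18
position: [0.45, 0.0401, 0.3216]
ee_rot: [0.34, 3.119, 0.002]
force: [-0.5, -0.3, -0.3]
width: 0.723
```

```bash
python3 - <<'E'
from h import *
T=tool_pose(); s=arm.observe(); print(s['joints'].round(2),s['clock'],T[:3,3].round(4),s['force'],s['width']*91.8)
cv2.imwrite('pics/w15.png',arm.get_image('wrist')[:,:,::-1])
crop('pics/w15.png','pics/w15c.png',200,120,360,280,5)
for th in (2.2,2.25,2.3):
    a=np.radians(-12.4)-th; print(th,proj('wrist',[(.405+.086*np.cos(a),.048+.086*np.sin(a),.125),(.405+.046*np.cos(a),.048+.046*np.sin(a),.085)],T).round(0).tolist(), .405+.086*np.cos(a),.048+.086*np.sin(a))
E
```

```text
[-0.44  0.25  0.28  2.1  -0.1   0.79  1.26] 22.175 [0.45   0.0401 0.3216] [-0.49602575 -0.33728313 -0.33245836] 66.37406710406327
2.2 [[138.0, 72.0], [218.0, 118.0]] 0.3406388498569565 -0.009040707852064844
2.25 [[143.0, 64.0], [220.0, 115.0]] 0.3378684373422582 -0.005752705002908254
2.3 [[148.0, 57.0], [222.0, 112.0]] 0.3352658187727622 -0.0023303483851120008
```

View pics/w15c.png

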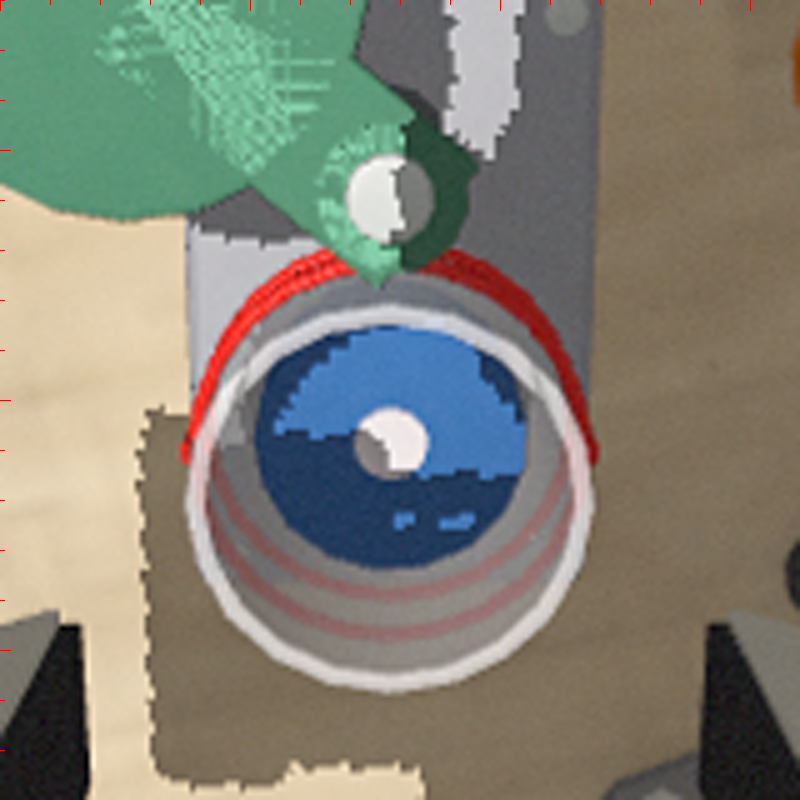

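View pics/w15.png

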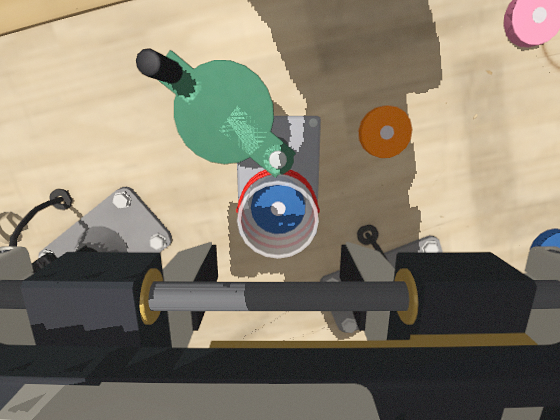

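```bash
python3 - <<'E'
from h import *
rel((.348,-.0185,.335))
E
```

```text
[86.6, -79.2, -14.6]
yaw y 77.58
```

Emit:
move_arm(steps=[[0,0,-15,0.18],[10,-9,-15,0.36],[20,-18,-15,0.54],[30,-27,-15,0.72],[40,-36,-15,0.9],[50,-45,-15,1.08],[58,-53,-15,1.26],[66,-60,-15,1.44],[74,-67,-15,1.62],[81,-74,-15,1.8],[87,-79,-15,1.98],[87,-79,-15,2.15],[87,-79,-15,2.25],[87,-79,-15,2.25]], grip=50)

```text
clock: 23.98
position: [0.3469, -0.0182, 0.3342]
ee_rot: [2.964, 1.041, -0.002]
force: [0.6, -0.2, 0.3]
width: 0.542
```

```bash
python3 - <<'E'
from h import *
T=tool_pose(); s=arm.observe(); print(s['joints'].round(2),s['clock'],T[:3,3].round(4),s['force'],s['width']*91.8)
cv2.imwrite('pics/w16.png',arm.get_image('wrist')[:,:,::-1])
print(proj('wrist',[(.338,-.006,.125)],T))
for n in range(0,10):
    th=2.25-n*.1; a=np.radians(-12.4)-th; d=np.array([-np.sin(a),np.cos(a)])
    p=np.array([.405+.086*np.cos(a),.048+.086*np.sin(a)])+d*.018
    print(round(th,2),(T[:3,:3].T@(np.array([*p,.275])-T[:3,3])*1000).round(0).tolist(), np.hypot(*p).round(3))
E
```

```text
[-0.69  0.05  0.63  2.32 -0.04  0.78 -0.93] 23.975 [ 0.3469 -0.0182  0.3342] [ 0.60014634 -0.19019201  0.34832807] 49.79997971855213
[[254.02385231 237.57569369]]
2.25 [1.0, 3.0, 59.0] 0.35
2.15 [3.0, 11.0, 59.0] 0.357
2.05 [6.0, 19.0, 59.0] 0.365
1.95 [10.0, 27.0, 59.0] 0.373
1.85 [15.0, 35.0, 59.0] 0.382
1.75 [20.0, 42.0, 59.0] 0.39
1.65 [26.0, 48.0, 59.0] 0.399
1.55 [33.0, 54.0, 59.0] 0.408
1.45 [40.0, 59.0, 59.0] 0.417
1.35 [47.0, 63.0, 59.0] 0.425
```

View pics/w16.png

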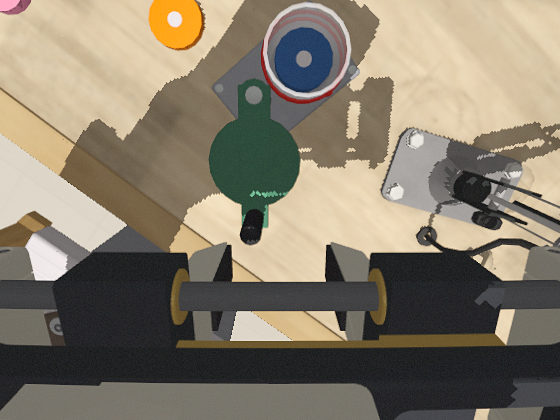

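Emit:
move_arm(steps=[[0,0,35,0],[0,0,59,0],[1,3,59,0],[3,11,59,-0.1],[6,19,59,-0.2],[10,27,59,-0.3],[15,35,59,-0.4],[20,42,59,-0.5],[26,48,59,-0.6],[33,54,59,-0.7],[40,59,59,-0.8],[47,63,59,-0.9],[47,63,59,-0.9]])

```text
clock: 25.65
position: [0.4241, -0.0383, 0.2766]
ee_rot: [2.216, 2.225, 0.002]
force: [0.3, -0.1, -0.4]
width: 0.543
```

```bash
python3 - <<'E'
from h import *
T=tool_pose(); s=arm.observe(); print(s['joints'].round(2),s['clock'],T[:3,3].round(4),s['force'],s['width']*91.8)
cv2.imwrite('pics/w17.png',arm.get_image('wrist')[:,:,::-1])
for th in (1.2,1.35,1.5):
    a=np.radians(-12.4)-th; print(th,proj('wrist',[(.405+.086*np.cos(a),.048+.086*np.sin(a),.125)],T).round(0).tolist(), .405+.086*np.cos(a),.048+.086*np.sin(a))
for th in (1.35,1.7,1.75):
    a=np.radians(-12.4)-th;rel((.405+.086*np.cos(a),.048+.086*np.sin(a),.275))
E
```

```text
[-0.34  0.3   0.38  2.21 -0.18  0.66  0.16] 25.65 [ 0.4241 -0.0383  0.2766] [ 0.29808026 -0.06329765 -0.41556236] 49.85140970763568
1.2 [[265.0, 283.0]] 0.41822362277980457 -0.03697726637505723
1.35 [[237.0, 285.0]] 0.40537629176040685 -0.03799917676647288
1.5 [[209.0, 283.0]] 0.39252051003930727 -0.03708973105093803
[0.4, -18.2, 1.4]
yaw y 0.13
[5.6, -47.7, 1.4]
yaw y 0.13
[7.1, -51.7, 1.4]
yaw y 0.13
```

View pics/w17.png

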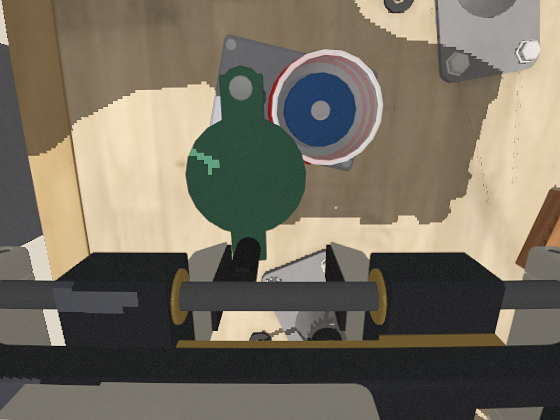

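```bash
python3 - <<'E'
from h import *
T=tool_pose()
for th in np.arange(1.8,.1,-.1):
    a=np.radians(-12.4)-th; print(round(th,2),(T[:3,:3].T@(np.array([.405+.086*np.cos(a),.048+.086*np.sin(a),.275])-T[:3,3])*1000).round(0).tolist())
E
```

```text
1.8 [9.0, -56.0, 1.0]
1.7 [6.0, -48.0, 1.0]
1.6 [3.0, -40.0, 1.0]
1.5 [1.0, -31.0, 1.0]
1.4 [1.0, -23.0, 1.0]
1.3 [1.0, -14.0, 1.0]
1.2 [1.0, -5.0, 1.0]
1.1 [3.0, 3.0, 1.0]
1.0 [6.0, 11.0, 1.0]
0.9 [9.0, 19.0, 1.0]
0.8 [13.0, 27.0, 1.0]
0.7 [18.0, 34.0, 1.0]
0.6 [24.0, 40.0, 1.0]
0.5 [30.0, 46.0, 1.0]
0.4 [37.0, 52.0, 2.0]
0.3 [44.0, 56.0, 2.0]
0.2 [51.0, 60.0, 2.0]
```

Emit:
move_arm(steps=[[0,0,-30,0],[0,0,-60,0],[0,0,-60,0],[2,-25,-60,0],[7,-52,-60,0],[8,-56,-40,0],[8,-56,-10,0],[8,-56,1,0],[8,-56,1,0]], grip=0)

```text
clock: 26.82
position: [0.367, -0.0305, 0.2743]
ee_rot: [-2.217, -2.224, 0.003]
force: [0.3, -0.7, 0.2]
width: 0.006
```

```bash
python3 - <<'E'
from h import *
cv2.imwrite('pics/w18.png',arm.get_image('wrist')[:,:,::-1])
E
```

```text
(no output)
```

View pics/w18.png

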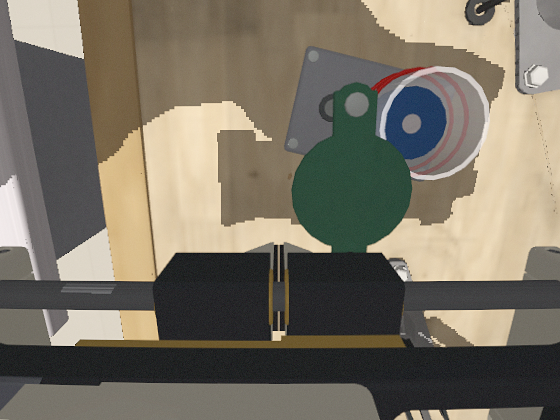

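Emit:
move_arm(steps=[[-2,8,0,0],[-5,16,0,0],[-7,25,0,0],[-7,33,0,0],[-7,42,0,0],[-7,51,0,0],[-5,59,0,0],[-2,67,0,0],[1,75,0,0],[5,83,0,0],[10,90,0,0],[16,96,0,0],[22,102,0,0],[29,108,0,0],[29,108,0,0]])

```text
clock: 28.75
position: [0.4756, -0.0002, 0.2747]
ee_rot: [2.216, 2.227, 0.001]
force: [0.7, -0.5, -0.2]
width: 0.006
```

```bash
python3 - <<'E'
from h import *
T=tool_pose(); s=arm.observe(); print(s['joints'].round(2),s['clock'],T[:3,3].round(4),s['force'])
cv2.imwrite('pics/w19.png',arm.get_image('wrist')[:,:,::-1])
for th in (0,.1,.2):
    a=np.radians(-12.4)-th; print(th,proj('wrist',[(.405+.086*np.cos(a),.048+.086*np.sin(a),.125),(.405+.046*np.cos(a),.048+.046*np.sin(a),.085)],T).round(0).tolist())
E
```

```text
[-0.4   0.37  0.37  2.1  -0.2   0.7   0.11] 28.75 [ 4.756e-01 -2.000e-04  2.747e-01] [ 0.72333603 -0.47121453 -0.15898636]
0 [[310.0, 225.0], [231.0, 185.0]]
0.1 [[305.0, 243.0], [229.0, 193.0]]
0.2 [[297.0, 260.0], [226.0, 201.0]]
```

View pics/w19.png

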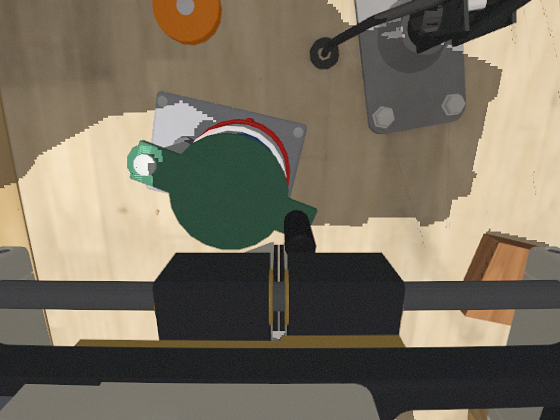

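Emit:
move_arm(steps=[[2,1,0,0],[3.5,1.5,0,0],[5,2,0,0],[6,2,0,0],[6,2,0,0]])

```text
clock: 29.42
position: [0.4771, 0.0051, 0.2747]
ee_rot: [-2.217, -2.226, -0.0]
force: [0.2, 0.1, 1.1]
width: 0.005
```

Emit:
move_arm(steps=[[1,0,0,0],[2,0,0,0],[2,0,0,0]])

```text
clock: 29.8
position: [0.4771, 0.0072, 0.2747]
ee_rot: [-2.217, -2.226, -0.0]
force: [0.6, -0.8, 0.0]
width: -0.0
```

```bash
python3 - <<'E'
from h import *
T=tool_pose(); s=arm.observe(); print(s['clock'],T[:3,3].round(4),s['force'])
cv2.imwrite('pics/w20.png',arm.get_image('wrist')[:,:,::-1])
for th in (0,.1,.2):
    a=np.radians(-12.4)-th; print(th,proj('wrist',[(.405+.086*np.cos(a),.048+.086*np.sin(a),.125),(.405+.046*np.cos(a),.048+.046*np.sin(a),.085)],T).round(0).tolist())
E
```

```text
29.8 [0.4771 0.0072 0.2747] [ 0.6185956  -0.78979274  0.00812884]
0 [[307.0, 241.0], [229.0, 199.0]]
0.1 [[301.0, 259.0], [227.0, 207.0]]
0.2 [[293.0, 276.0], [224.0, 214.0]]
```

View pics/w20.png

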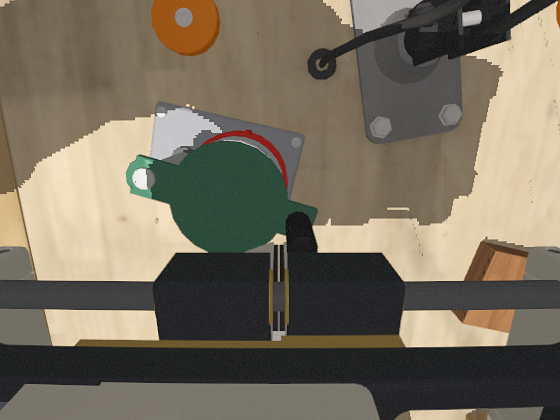

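Emit:
move_arm(steps=[[1,0,0,0],[2,0.5,0,0],[2,0.5,0,0]])

```text
clock: 30.22
position: [0.4777, 0.0092, 0.2747]
ee_rot: [-2.217, -2.226, -0.0]
force: [-0.4, 0.8, 0.3]
width: 0.007
```

Emit:
move_arm(steps=[[1,0,0,0],[2,0.5,0,0],[2,0.5,0,0]])

```text
clock: 30.6
position: [0.4782, 0.0112, 0.2747]
ee_rot: [-2.217, -2.226, -0.0]
force: [-0.2, 0.5, 0.4]
width: 0.007
```

```bash
python3 - <<'E'
from h import *
T=tool_pose(); s=arm.observe(); print(s['clock'],T[:3,3].round(4),s['force'])
cv2.imwrite('pics/w21.png',arm.get_image('wrist')[:,:,::-1])
crop('pics/w21.png','pics/w21c.png',110,110,350,270,3)
for th in (-.1,0,.1,.2):
    a=np.radians(-12.4)-th; print(th,proj('wrist',[(.405+.086*np.cos(a),.048+.086*np.sin(a),.125),(.405+.046*np.cos(a),.048+.046*np.sin(a),.085),(.405,.048,.088)],T).round(0).tolist())
E
```

```text
30.6 [0.4782 0.0112 0.2747] [-0.18560526  0.52880134  0.41238877]
-0.1 [[308.0, 232.0], [228.0, 198.0], [141.0, 189.0]]
0 [[304.0, 250.0], [227.0, 206.0], [141.0, 189.0]]
0.1 [[298.0, 267.0], [225.0, 214.0], [141.0, 189.0]]
0.2 [[291.0, 284.0], [223.0, 221.0], [141.0, 189.0]]
```

View pics/w21c.png

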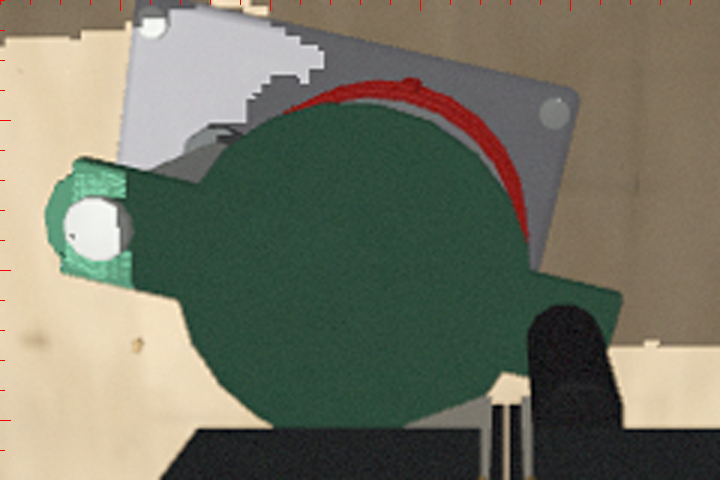

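Emit:
move_arm(steps=[[1,0,0,0],[1,0,0,0]])

```text
clock: 30.9
position: [0.4782, 0.0122, 0.2747]
ee_rot: [2.217, 2.226, 0.0]
force: [-0.3, -0.8, 0.1]
width: 0.008
```

Emit:
move_arm(steps=[[1,0,0,0],[1,0,0,0]])

```text
clock: 31.15
position: [0.4781, 0.0132, 0.2747]
ee_rot: [-2.217, -2.226, -0.0]
force: [0.3, 0.6, 0.4]
width: 0.004
```

```bash
python3 - <<'E'
from h import *
T=tool_pose(); s=arm.observe(); print(s['clock'],T[:3,3].round(4),s['force'],s['joint_efforts'].round(2))
cv2.imwrite('pics/w22.png',arm.get_image('wrist')[:,:,::-1])
crop('pics/w22.png','pics/w22c.png',110,110,350,270,3)
E
```

```text
31.15 [0.4781 0.0132 0.2747] [0.28774611 0.55680924 0.38476927] [-5.000e-02 -4.992e+01  4.390e+00 -2.199e+01 -4.000e-02  5.000e-02
 -2.000e-02]
```

View pics/w22c.png

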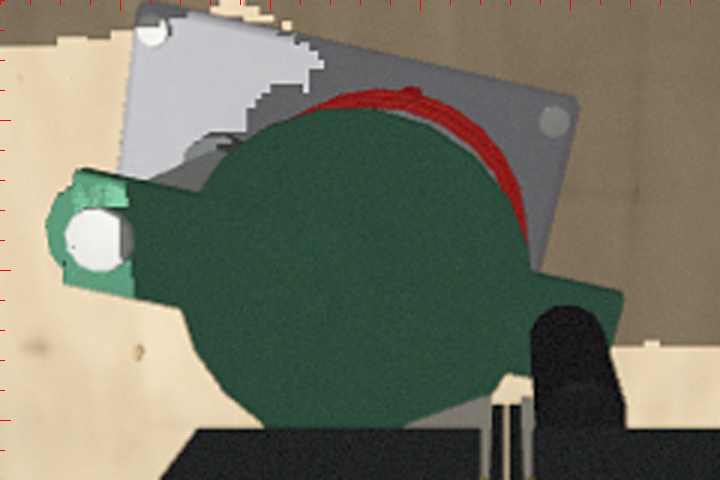

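Emit:
move_arm(steps=[[1,0,0,0],[1,0,0,0]])

```text
clock: 31.45
position: [0.4781, 0.0136, 0.2747]
ee_rot: [2.218, 2.225, -0.001]
force: [0.8, -3.8, 0.7]
width: 0.004
```

Emit:
move_arm(steps=[[1,0,0,0],[1,0,0,0]])

```text
clock: 31.7
position: [0.4781, 0.0139, 0.2747]
ee_rot: [2.218, 2.224, -0.001]
force: [0.0, -6.1, 0.7]
width: 0.006
```

```bash
python3 - <<'E'
from h import *
T=tool_pose(); s=arm.observe(); print(s['clock'],T[:3,3].round(4),s['force'],s['joint_efforts'].round(2))
cv2.imwrite('pics/w23.png',arm.get_image('wrist')[:,:,::-1])
crop('pics/w23.png','pics/w23c.png',110,110,350,270,3)
crop('pics/w1.png','pics/w1c.png',150,150,310,270,5)
E
```

```text
31.7 [0.4781 0.0139 0.2747] [ 0.01228612 -6.07108652  0.70751328] [ -3.56 -50.17   0.85 -22.42  -1.59   0.3    0.06]
```

View pics/w23c.png

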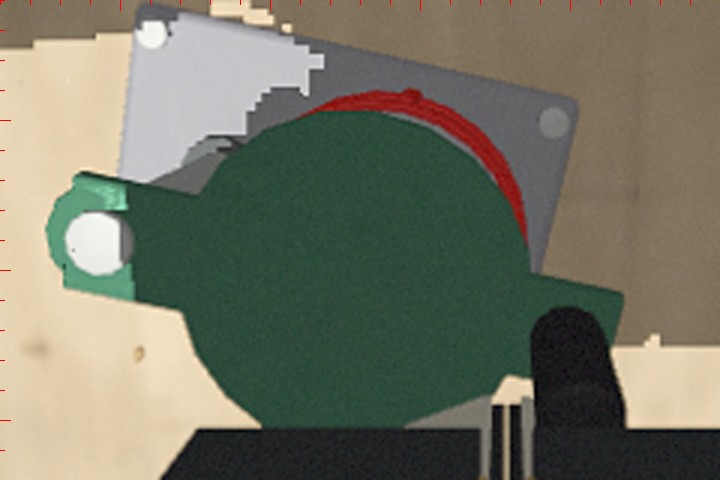

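View pics/w1c.png

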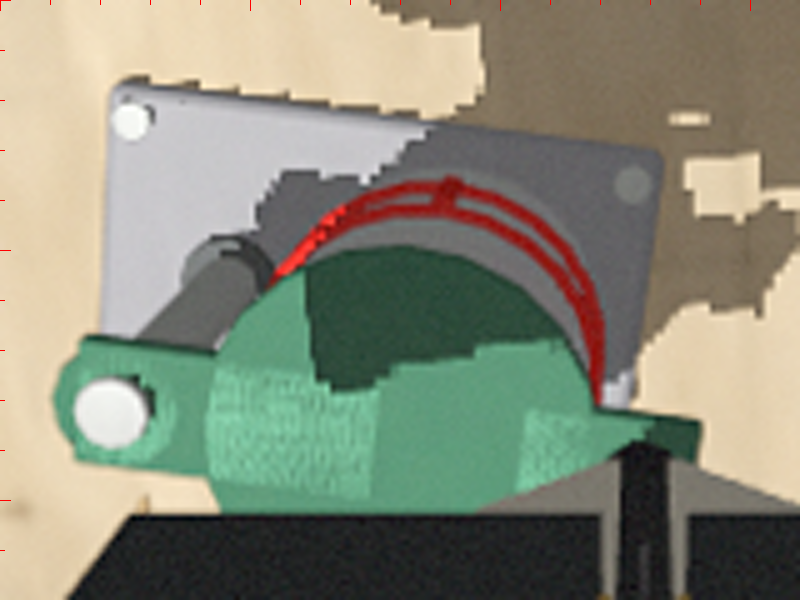

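Emit:
move_arm(steps=[[-15,0,0,0],[-20,0,-30,0],[-20,-20,-80,0],[-20,-70,-120,0],[-10,-110,-120,0],[40,-110,-120,0],[95,-110,-120,0],[150,-110,-120,0],[205,-110,-120,0],[260,-105,-120,0],[310,-100,-120,0],[310,-100,-120,0],[310,-100,-120,0]])

```text
clock: 33.38
position: [0.377, 0.3238, 0.3944]
ee_rot: [2.217, 2.226, -0.002]
force: [0.2, -0.7, -0.2]
width: 0.006
```

```bash
python3 - <<'E'
from h import *
T=tool_pose(); s=arm.observe(); print(s['clock'],T[:3,3].round(4),s['force'])
for n in ('top','scene'): cv2.imwrite(f'pics/{n}9.png',arm.get_image(n)[:,:,::-1])
A=cv2.imread('pics/top0.png')[200:300,310:370];B=cv2.imread('pics/top9.png')[200:300,310:370]
C=cv2.imread('pics/scene0.png')[240:320,245:315];D=cv2.imread('pics/scene9.png')[240:320,245:315]
r=lambda i:cv2.resize(i,(380,560 if i.shape[0]==100 else 434),interpolation=cv2.INTER_CUBIC)
cv2.imwrite('pics/cmpT.png',np.hstack([r(A),r(B)])); cv2.imwrite('pics/cmpS.png',np.hstack([r(C),r(D)]))
E
```

```text
33.375 [0.377  0.3238 0.3944] [ 0.1720223  -0.68215551 -0.19279965]
```

View pics/cmpT.png

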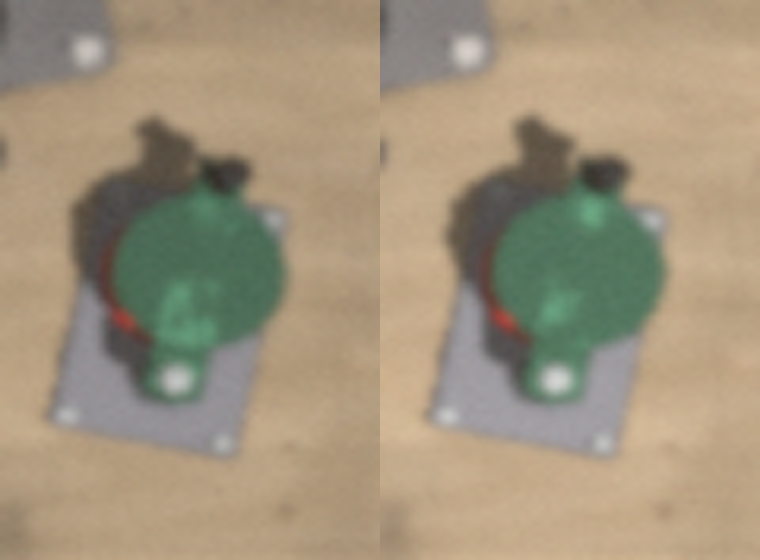

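View pics/cmpS.png

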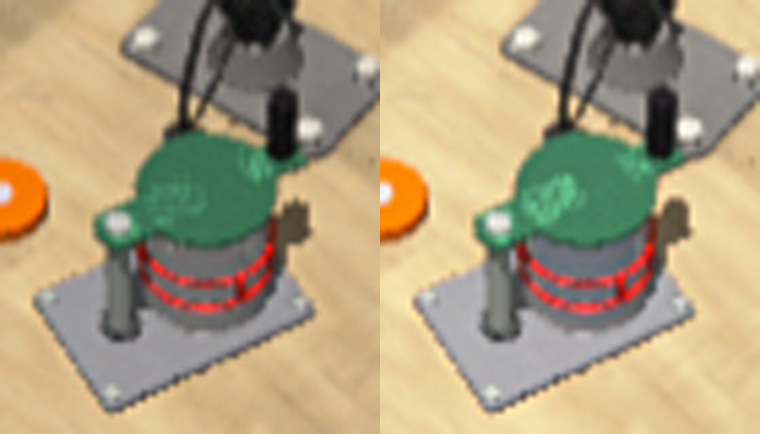

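View pics/scene9.png

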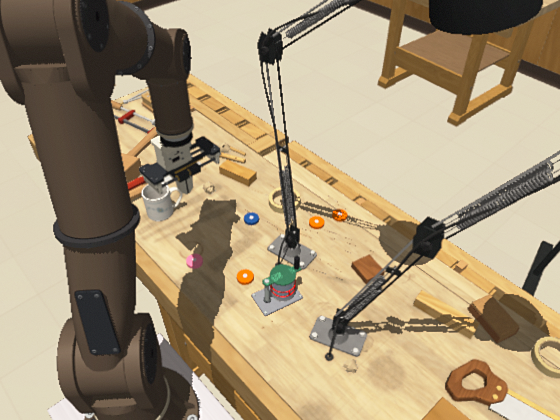

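View pics/top9.png

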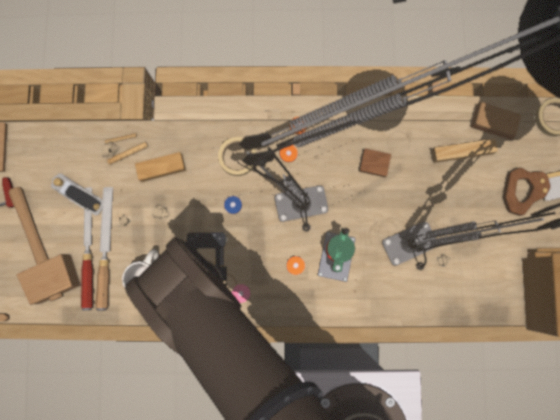

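```bash
python3 -c "
from cell import arm
print(arm.observe()['force'].round(2),arm.sign_off())"
```

```text
the job is handed in; nothing more can be done
[-0.02 -1.01 -0.61] None
```

I swung the cover open to about 2.25 rad and dropped three blue discs into the tube one at a time. I then pushed the cover back to its closed stop and handed the job in at about 33 s of the 72 s allowed.

- **Stack height:** I measured the middle of the rings at about 36 to 37.5 mm above the tube floor. That puts the rings at roughly 28 and 46 mm, so the 36 mm stack's top face lies between them. After each drop, the wrist camera showed the disc lying flat.
- **An early misreading:** My first rough look at the scene picture put the ring middle at about 27 mm, which would have meant two discs. Re-reading that picture gave about 36 mm, and the wrist views agreed.
- **Cover:** At the stop the force rose to about 6 N. Afterwards, the pin and plate looked the same in the top and scene pictures as they did at the start.
- **Spare disc and the rest:** The fourth disc was not touched and lies near x 0.566, y 0.302, well clear of the stand. The tape, the walnut offcut and the two orange discs near the work look unmoved in the last pictures. The mug and the pink disc were partly hidden by the arm there, but I saw no contact with either.
- **Not confirmed:** With the cover closed, the discs were too faint in the scene picture to re-check the stack height against the rings. That figure rests on the wrist pictures taken before closing.

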